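# Clamp an offcut in the sloping hold-down jig

### The arm

A 6-joint arm with a two-finger parallel gripper is mounted at the origin on a cart in front of the work surface, level with it; the furniture and walls round the work are solid. World frame = base frame: x ahead of the robot, y to its left, z up, the work surface at z = 0. Lengths are in m, angles in rad, forces in N, time in s.
With the tool pointing down it reaches from about 0.375 to 0.9 m from the base axis. Payload 3.1 kg.
Tool frame: the origin (TCP) lies on the mounting face of the last link; the fingertips stand 182 mm ahead of it and the grasp point (between the pads) lies 164 mm ahead of it; z points along the fingers, y is the direction in which the jaws open and shut (so a half turn about z gives the same grasp; the last joint's range is limited). The gripper opens to 87 mm and grips with 3 to 60 N. Pads are 19 mm wide; open, the fingers measure 117 mm over their backs; the gripper's body (75 mm by 190 mm) begins 51 mm behind the grasp point.
Start: joints at [0.943, 0.527, 1.433, -0, 1.181, -0.178], TCP at [0.272, 0.563, 0.405] pointing down, gripper open.
Joint ranges: [-3.08, 3.08], [-0.75, 2.2], [0.22, 2.44], [-1.43, 4.57], [0, 2.65], [-2.85, 2.85]. Speed limits (rad/s): [2.79, 2.79, 3.14, 3.14, 3.14, 3.14].

### API

Orientations are given as a unit quaternion [x, y, z, w].
In Python, from rig import robot, camera, camera_model gives the robot as it stands.
- The arm moves only by the tool drive_tool, never from a script. Its argument "plan" is a list that holds one entry, the list of rows, each a list of 6 numbers: the shift along the world's x, y, z in units of 2.5 cm (1.0 is 2.5 cm), then the turn, a rotation vector about the world's x, y, z in units of 6 degrees (1.0 is 6 degrees). A call has 1 to 8 rows; each row shifts and turns the commanded pose from where the row before left it; what a row does not reach is not made up. A row lasts 1/8 s, in which the tool goes at most 62.5 mm and 10.7 degrees, less where a joint would pass 70% of its speed; a pose out of reach is approached as far as the arm can. A call with a number of a shift or a turn outside -1 to 1 is refused whole. A call with a gripper value outside its range is refused whole. "grip" is the closure, from 0 (fully open) to 1 (shut), set as the call begins (left out, the last holds). The fingers move at their own pace and stop on an object; "force" is the grip in N (left out, the last holds). Time passes only in rows, so rows that do not move let the fingers close. It gives the time, the measured TCP pose, the force and the opening at its end, in the units of the state.
- robot.get_obs(): the state, without advancing time (a new reading comes with each control period).
- camera(name): name is "scene" or "top"; returns the picture (480x640x3 uint8, red, green, blue); there is no depth.
- camera_model(name): a dict with "K" (3x3 intrinsics, pixels), "world_to_cam" (4x4, takes a point from world to camera coordinates). Camera axes: x right, y up, looking along -z (the intrinsics and any distortion apply to the point x, -y, -z); pixel columns grow to the right and rows downward; lengths in m; the calibration is good to about 2 mm. A picture is of the moment at which its call begins. camera_model takes no time and is no camera call.
- robot.hand_in(): hands the job in, once; it reports no verdict.
The state is a dict: "time": time; "q": joint angles; "joint_velocities": joint speeds; "joint_torque": joint torques, N m; "position": TCP position; "tool_rot": TCP orientation; "ft_force": force on the tool from outside, world axes, zero at the start; "moment": the same for the moment, N m; "grip_width": finger opening in m.
Only numpy, scipy, OpenCV 4.12 (cv2) and the standard library are available. Lean on these libraries where they do the work, as an engineer would, in place of code of your own. Each camera call takes 0.05 s, during which the arm holds its last target.

### The job

Clamp the loose pine offcut in the sloping jig so that it can be worked on: swing the jig's hold-down bar up and clear, lay the offcut flat on the sloping bed, lengthwise up the slope with its lower end down against the ledge between the two short cheeks, swing the bar back over it as far as it goes, then screw the black knob down clockwise until it stops tight. Let go of everything and leave the other things on the bench where they stand.

Things in the scene. Friction and masses are not known exactly. Their poses are not given: they have to be found in the camera images.
- jig_bed: Fixed jig's sloping aluminium bed. Origin on its surface at the foot of the dark ledge, midway between the cheeks. x: up the slope, 30 deg above level; y: across, left; z: square out of the bed, leaning to the robot. Ledge (below x=0) and 2 cheeks (to x=30 mm) 16 mm high; cheeks' inner faces at y=+-38 mm. Bed x -14..136, y -55..115 mm. Place and yaw vary.
- offcut_center (a point): Centre of the loose pine offcut, 62 (x) x 120 (y) x 38 mm (z), 0.1-0.2 kg, flat on the bench, long side roughly away from the robot. Grip across 62 mm. Home in the jig: centre at x=60, y=0 (7 mm play each side), z=19 mm of the bed's frame, its y along the bed's x (either way round).
- clamp_bar (a joint): Hold-down bar's angle about its post. 0 = firm stop, bar shut, pointing to -y of the bed across its middle; grows counter-clockwise seen from above; 1.57 = pointing up the slope (+x of the bed); stops at 1.75. Starts at 0 to 0.3, in the offcut's way. Stiff (0.22 N m), stays where left; push its side, some 5 N near the middle.
- bar_pivot (a point): On the post's axis (square to the bed) at the bar's mid-thickness: x=92, y=95, z=62 mm of the bed's frame, 15 mm below the post's top. Turns with the bar: -y points along the bar to the knob, +x to the side it opens towards.
- bar_middle (a point): Middle of the steel bar, 48 mm from the post's axis; axes as bar_pivot. Bar 16 mm wide, 12 mm thick (56 to 68 mm above the bed), reaching 102 mm from the axis. Round bosses of 13 mm radius at the post and under the knob; the sides are free from 16 to 72 mm from the axis.
- clamp_knob (a joint): Turn of the knob, rad; grows clockwise seen from its free end (above). Starts at 0 to 1.0; firm stop, tight, at 4.0. Friction 0.06 N m, stays where left. Knob and pad go 1.5 mm towards the bed per radian; the pad meets a 38 mm thick offcut about 0.4 rad before the stop.
- knob_center (a point): Centre (half-way up) of the round black ribbed knob, 40 mm across, 28 mm high, grippable at any angle; z: its axis, outward, square to the bed, 95 mm from the post's axis. Bar shut: over x=92, y=0 of the bed, 96 mm above it (90 when tight). Gap under the knob down to the bar 14 mm (8 tight). Rubber pad below 24 mm across, 43 mm above the bed at reading 0.
- screw_jar_center (a point): Bystander: jar of screws with a red lid, 62 mm across, 93 mm high; centre. Leave it alone.
- sample_tin_center (a point): Bystander: small paint tin, 66 mm across, 85 mm high; centre. Leave it alone.
- tape_measure_center (a point): Bystander: yellow tape measure, 37 x 83 x 68 mm; centre. Leave it alone.

How it is judged:
On the way, in this order (a step that is already met when the one before it is completed fails the run):
1. the bar is swung clear of the bed (opened beyond 1.0 rad) (value of joint clamp_bar above 1 rad), for 0.1 s.
2. the offcut lies flat in the jig, its lower end against the ledge between the cheeks (x of offcut_center in the frame of jig_bed between 0.054 and 0.068 m and y of offcut_center in the frame of jig_bed between -0.018 and 0.018 m and z of offcut_center in the frame of jig_bed between 0.016 and 0.0215 m and angle between the z axis of offcut_center and the z axis of jig_bed, either way round below 0.06 rad and angle between the y axis of offcut_center and the x axis of jig_bed, either way round below 0.25 rad), for 0.2 s.
3. the bar is swung back over it to its stop (all of step 2 and value of joint clamp_bar below 0.1 rad), for 0.2 s.
4. the knob is screwed down to its stop (all of step 3 and value of joint clamp_knob above 3.88 rad), for 0.2 s.
At the end, for the whole second after the job is handed in: Offcut flat on the bed (0.06 rad), lengthwise up the slope (0.25 rad), within 18 mm of the middle line, lower end within 8 mm of the ledge; bar shut (below 0.1 rad); knob at its stop (above 3.88 of 4.0 rad) and still; jar, tin, tape measure within 30 mm of their starts (all of step 4 and velocity of joint clamp_knob below 0.05 rad/s and distance of each of screw_jar_center, sample_tin_center, tape_measure_center from where it was at the start of the episode below 0.03 m); the robot touches nothing.
It fails at once if a bystander (jar, tin or tape measure) is pushed more than 30 mm (distance of any of screw_jar_center, sample_tin_center, tape_measure_center from where it was at the start of the episode above 0.03 m).
It also fails if it takes over 72 s, if anything falls off the work surface, if the arm or the gripper's body presses on something with over 40 N, if the wrist force passes 120 N, or if a joint passes its speed limit or range.

## Working session

There is one attempt and no reset: what is moved stays moved. The work goes in short steps, Python scripts to look and compute and a tool call to move; the robot and the scene stay as the last step left them, time stands still between calls to the robot, and variables do not carry over. Pictures are saved under pics/ and viewed, and the job is handed in when it is done.

Besides the shell and the picture viewer there is one more tool, called after ">>>" by a JSON object that holds its "fn" and its "kwargs". drive_tool: Moves the arm, as the interface text tells. Shifts and turns lie within -1 to 1; 1 stands for 2.5 cm of shift or 6 degrees of turn. Its arguments: {"type":"object","properties":{"plan":{"type":"array","items":{"type":"array","items":{"type":"array","items":{"type":"number","minimum":-1,"maximum":1}}}},"grip":{"type":"number"},"force":{"type":"number"}},"required":["plan"]}

```bash
ls; mkdir -p pics; python3 - <<'E'
from rig import robot,camera,camera_model
import cv2,numpy as np
for n in("scene","top"):
    cv2.imwrite(f"pics/{n}0.png",camera(n)[:,:,::-1]); m=camera_model(n); print(n,m)
print(robot.get_obs())
E
```

```text
pics
scene {'K': array([[594.04847702,   0.        , 324.69278628],
       [  0.        , 594.04847702, 240.93927597],
       [  0.        ,   0.        ,   1.        ]]), 'world_to_cam': array([[ 0.47588396, -0.87944999,  0.01010817, -0.29499595],
       [ 0.49850599,  0.2791822 ,  0.82070036, -0.33511729],
       [-0.72458694, -0.38551915,  0.57126942, -0.93541529],
       [ 0.        ,  0.        ,  0.        ,  1.        ]])}
top {'K': array([[496.4168262 ,   0.        , 319.44561006],
       [  0.        , 496.4168262 , 235.51973739],
       [  0.        ,   0.        ,   1.        ]]), 'world_to_cam': array([[ 0.01875756, -0.99946986,  0.02661106, -0.0732205 ],
       [ 0.9849937 ,  0.02304   ,  0.17104551, -0.51322146],
       [-0.17156795,  0.02300333,  0.98490369, -1.15509701],
       [ 0.        ,  0.        ,  0.        ,  1.        ]])}
{'time': 0.1, 'q': array([ 9.42530185e-01,  5.28363183e-01,  1.43379333e+00,  1.12992563e-05,
        1.18138446e+00, -1.78487406e-01]), 'joint_velocities': array([-0.0002522 , -0.00300546, -0.00227379,  0.00013389,  0.000109  ,
        0.00025669]), 'joint_torque': array([ 1.08065508e-04, -4.40985703e+01, -1.77149481e+01,  6.34483108e-02,
        5.34020376e-02, -3.56451108e-05]), 'position': array([0.27150584, 0.56259719, 0.4038692 ]), 'tool_rot': array([ 2.23000508e-01,  9.74817842e-01, -8.93919926e-04, -3.87187003e-04]), 'ft_force': array([-0.10839387,  1.08673261, -0.34769432]), 'moment': array([0.00976459, 0.0179753 , 0.02118167]), 'grip_width': 0.08663260209287033}
```

View pics/scene0.png

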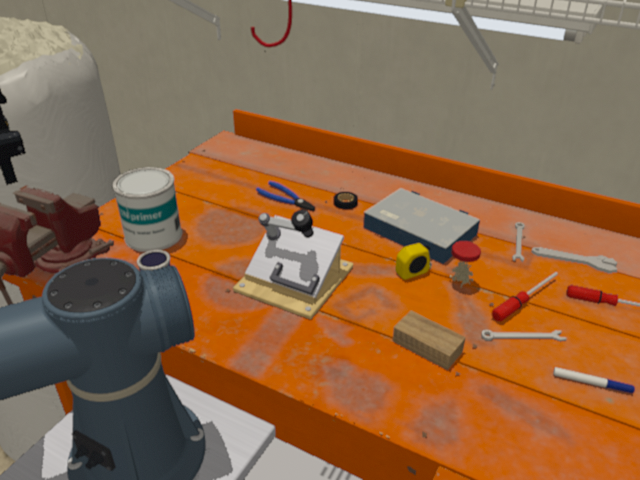

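View pics/top0.png

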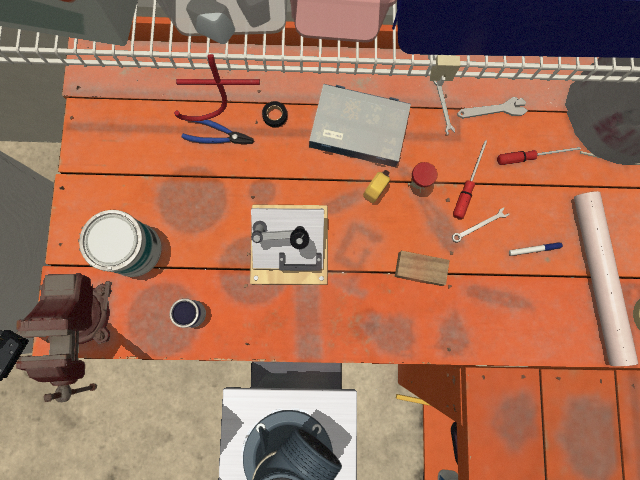

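```bash
cat > h.py <<'E'
from rig import robot,camera,camera_model
import cv2,numpy as np
from scipy.spatial.transform import Rotation as R
M={n:camera_model(n) for n in("scene","top")}
def proj(n,P):
    P=np.atleast_2d(P);m=M[n];c=(m["world_to_cam"]@np.c_[P,np.ones(len(P))].T).T[:,:3]
    u=(m["K"]@np.c_[c[:,0],-c[:,1],-c[:,2]].T).T
    return u[:,:2]/u[:,2:]
def ray(n,uv):
    m=M[n];W=m["world_to_cam"];d=np.linalg.inv(m["K"])@[uv[0],uv[1],1];d=W[:3,:3].T@(d*[1,-1,-1])
    return -W[:3,:3].T@W[:3,3], d/np.linalg.norm(d)
def onz(n,uv,z):
    o,d=ray(n,uv);return o+d*(z-o[2])/d[2]
def tri(a,b):
    o1,d1=ray("scene",a);o2,d2=ray("top",b)
    s=np.linalg.lstsq(np.c_[d1,-d2],o2-o1,rcond=None)[0];p,q=o1+s[0]*d1,o2+s[1]*d2
    return (p+q)/2,np.linalg.norm(p-q)
E
python3 - <<'E'
from h import *
for n in M:print(n,ray(n,(320,240))[0],proj(n,[[0,0,0],[.2715,.5626,.4039],[.27,.56,.24]]))
a=cv2.imread("pics/top0.png")[195:295,235:345];b=cv2.imread("pics/scene0.png")[190:330,220:370]
cv2.imwrite("pics/t1.png",cv2.resize(a,None,fx=6,fy=6,interpolation=2));cv2.imwrite("pics/s1.png",cv2.resize(b,None,fx=4,fy=4,interpolation=2))
a=cv2.imread("pics/top0.png")[150:300,350:470];b=cv2.imread("pics/scene0.png")[230:380,380:490]
cv2.imwrite("pics/b1.png",np.hstack([cv2.resize(a,(400,500)),cv2.resize(b,(367,500))]))
E
```

```text
scene [-0.37034789 -0.52649592  0.8123869 ] [[137.35150715 453.76016871]
 [-24.03938309  87.53932277]
 [  2.30599588 165.91749815]]
top [ 0.30871572 -0.03478598  1.22739201] [[287.97822021 456.08282899]
 [-69.48756563 338.29362607]
 [ -4.56385057 336.30853205]]
```

View pics/t1.png

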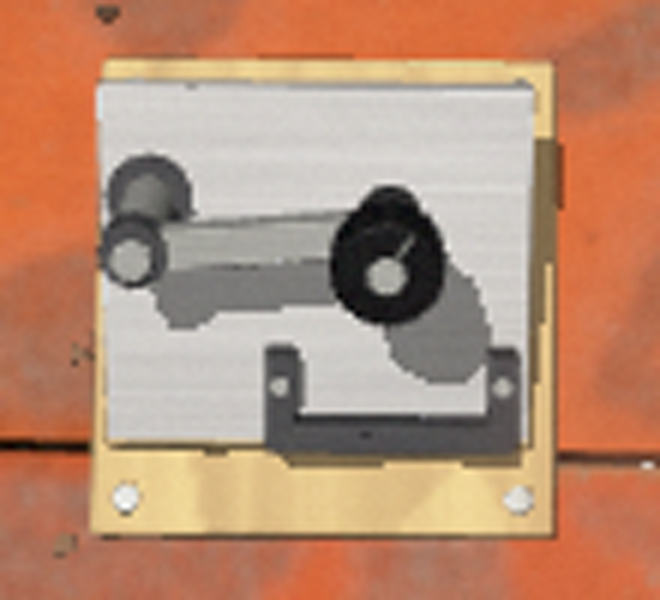

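View pics/s1.png

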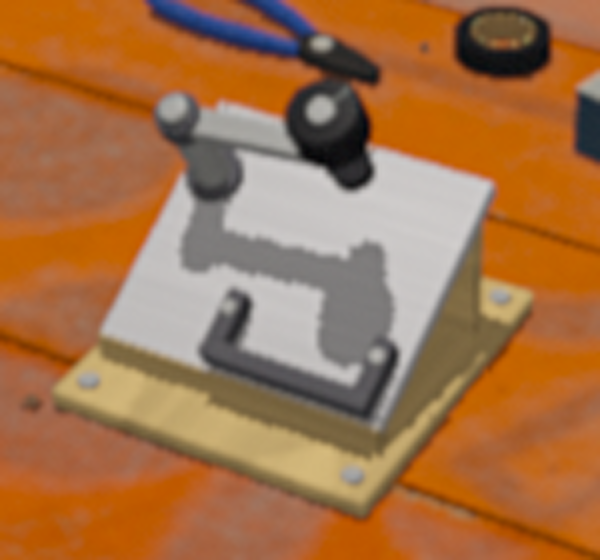

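View pics/b1.png

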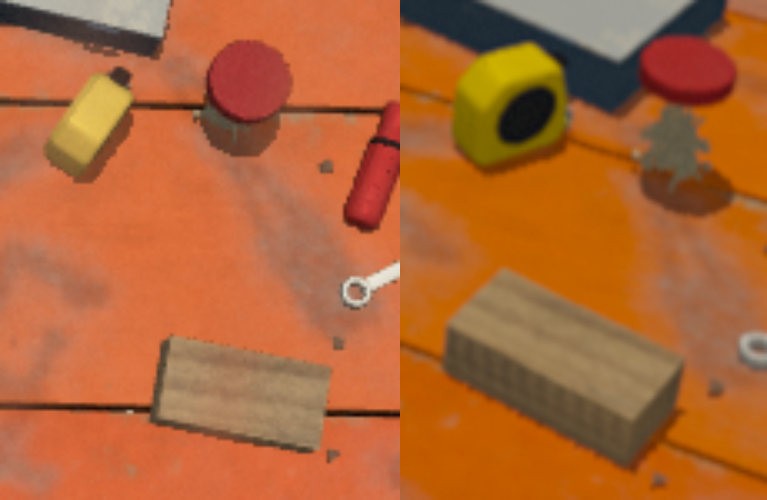

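```bash
cat > m.py <<'E'
from h import *
T=lambda u,v:(235+u/6-.4,195+v/6-.4)
S=lambda u,v:(220+u/4-.4,190+v/4-.4)
pts={ (136,115,0):(S(222,103),T(97,85)),(136,-55,0):(S(494,185),T(532,88)),(-14,115,0):(S(102,335),T(105,442)),(-14,-55,0):(S(383,430),T(530,447)),(92,95,77):(S(177,113),T(131,262))}
W=[];B=[]
for k,(s,t) in pts.items():
    p,e=tri(s,t);W.append(p);B.append(np.array(k)/1000);print(k,p.round(4),round(e,4))
W=np.array(W);B=np.array(B)
w=W.mean(0);b=B.mean(0);r,rs=R.align_vectors(W-w,B-b);print(r.as_euler("ZYX",degrees=True),rs)
yaw=r.as_euler("ZYX")[0]
r=R.from_euler("ZY",[yaw,-np.pi/6]);o=w-r.apply(b);print("yaw",np.degrees(yaw),"o",o);print((r.apply(B)+o-W).round(4))
p,e=tri(S(321,110),T(388,276));print("knobtop bed",r.inv().apply(p-o),e)
np.savez("bed.npz",yaw=yaw,o=o)
# offcut
C=lambda u,v:(350+u*120/400-.4,150+v*150/500-.4)
D=lambda u,v:(380+(u-400)*110/367-.4,230+v*150/500-.4)
for s,t in ((D(503,270),C(170,337)),(D(684,358),C(331,369)),(D(628,420),C(318,452)),(D(447,325),C(155,418))):
    print("off",tri(s,t),onz("top",t,.038),onz("scene",s,.038))
E
python3 m.py
```

```text
(136, 115, 0) [0.5647 0.0983 0.1013] 0.0022
(136, -55, 0) [ 0.568  -0.0699  0.1001] 0.0026
(-14, 115, 0) [0.435  0.0968 0.0264] 0.0045
(-14, -55, 0) [ 0.4364 -0.0747  0.0295] 0.0047
(92, 95, 77) [0.4893 0.0773 0.1433] 0.0039
[  1.21579705 -29.20354037  -0.61126473] 0.004012000142710787
yaw 1.215797046463917 o [ 0.44910191 -0.01851663  0.03316914]
[[-0.0003  0.0007 -0.0002]
 [-0.     -0.0011  0.0011]
 [-0.0005 -0.0006 -0.0002]
 [ 0.0018  0.001  -0.0033]
 [-0.001   0.      0.0025]]
knobtop bed [0.09990468 0.00080896 0.1119553 ] 0.0017162671189364699
off (array([ 0.48410412, -0.2622705 ,  0.03681888]), np.float64(0.003381788932799283)) [ 0.48307787 -0.26053233  0.038     ] [ 0.4840272  -0.26397867  0.038     ]
off (array([ 0.46258282, -0.3789236 ,  0.0388008 ]), np.float64(0.00213963248846255)) [ 0.46218529 -0.37815086  0.038     ] [ 0.46425245 -0.3796215   0.038     ]
off (array([ 0.40184104, -0.36742079,  0.03919005]), np.float64(0.0013728598466447874)) [ 0.401612   -0.36711648  0.038     ] [ 0.40352486 -0.36772288  0.038     ]
off (array([ 0.42494464, -0.25129829,  0.03634861]), np.float64(0.0043141242449008755)) [ 0.42369299 -0.24908898  0.038     ] [ 0.42474287 -0.253562    0.038     ]
```

```bash
cat >> h.py <<'E'
try:
    _b=np.load("bed.npz");yaw=float(_b["yaw"]);o=_b["o"];RB=R.from_euler("ZY",[yaw,-np.pi/6])
except Exception: pass
def bed2w(p): return RB.apply(np.array(p)/1000)+o
def Rbed(jaw=0,tilt=0):
    # tool z=-n, tool y at angle jaw(deg) from bed y, about n ; x=y cross z
    q=RB*R.from_euler("z",jaw,degrees=True)
    return q*R.from_matrix(np.array([[-1,0,0],[0,1,0],[0,0,-1]]).T)
def Rdown(jaw): # jaw yaw world deg (tool y direction)
    return R.from_euler("z",jaw-90,degrees=True)*R.from_matrix(np.array([[-1.,0,0],[0,1,0],[0,0,-1]]))
def tcp(g,Rt): return np.array(g)-Rt.apply([0,0,.164])
def state():
    s=robot.get_obs();return s,np.array(s["position"]),R.from_quat(s["tool_rot"])
def goto(pos,Rt,frm=None):
    s,p,q=state()
    d=(pos-p)/.025; v=(Rt*q.inv()).as_rotvec(degrees=True)/6
    print("shift",d.round(2),"turn",v.round(2),"| pos",p.round(4),"q",np.degrees(s["q"]).round(0),"F",np.round(s["ft_force"],1),"t",round(s["time"],2))
E
python3 - <<'E'
from h import *
Rt=Rbed(0)
print(Rt.as_matrix().round(2))
for p in [(58,50,140),(58,50,67)]:
    print(tcp(bed2w(p),Rt)); goto(tcp(bed2w(p),Rt),Rt)
P0=tcp(bed2w((58,50,67)),Rt);last=P0
for th in [.1,.3,.6,.9,1.2,1.4,1.55,1.65]:
    c=9.5*np.cos(th)+15*np.sin(th)+8;r=46
    g=(92+r*np.sin(th)-c*np.cos(th),95-r*np.cos(th)-c*np.sin(th),67)
    P=tcp(bed2w(g),Rt);print(th,np.round(g,1),((P-last)/.025).round(2));last=P
E
```

```text
[[-0.87 -0.02  0.5 ]
 [-0.02  1.    0.01]
 [-0.5   0.   -0.87]]
[0.34629339 0.02931274 0.32544086]
shift [  2.99 -21.33  -3.14] turn [-1.06 -4.94  4.4 ] | pos [0.2715 0.5626 0.4039] q [ 54.  30.  82.   0.  68. -10.] F [-0.1  1.1 -0.3] t 0.1
[0.38278517 0.0300872  0.262221  ]
shift [  4.45 -21.3   -5.67] turn [-1.06 -4.94  4.4 ] | pos [0.2715 0.5626 0.4039] q [ 54.  30.  82.   0.  68. -10.] F [-0.1  1.1 -0.3] t 0.1
0.1 [77.7 47.3 67. ] [ 0.69 -0.09  0.39]
0.3 [85.  44.7 67. ] [ 0.26 -0.1   0.15]
0.6 [97.9 43.3 67. ] [ 0.45 -0.05  0.26]
0.9 [112.1  46.3  67. ] [0.49 0.13 0.28]
1.2 [125.7  54.6  67. ] [0.46 0.34 0.27]
1.4 [133.2  63.1  67. ] [0.25 0.35 0.15]
1.55 [137.5  70.9  67. ] [0.14 0.31 0.09]
1.65 [139.6  76.5  67. ] [0.07 0.23 0.04]
```

>>> {"fn": "drive_tool", "kwargs": {"plan": [[[0, -1, 0.5, 0, 0, 0], [0, -1, 0.5, 0, 0, 0], [0, -1, 0, 0, 0, 0.5], [0.1, -1, 0, 0, 0, 0.5], [0.2, -1, 0, 0, 0, 0.5], [0.2, -1, 0, 0, 0, 0.5], [0.3, -1, 0, 0, 0, 0.5], [0.3, -1, 0, 0, 0, 0.5]]], "grip": 1, "force": 20}}

```text
time: 1.1
position: [0.2992, 0.3619, 0.4295]
tool_rot: [0.067, 0.998, -0.0, -0.0]
ft_force: [-0.3, 0.3, 0.3]
grip_width: 0.015
```

>>> {"fn": "drive_tool", "kwargs": {"plan": [[[0.3, -1, 0, 0, -0.5, 0.5], [0.3, -1, 0, 0, -0.5, 0.5], [0.3, -1, 0, -0.1, -0.5, 0.4], [0.3, -1, 0, -0.1, -0.5, 0], [0.3, -1, 0, -0.1, -0.5, 0], [0.3, -1, 0, -0.1, -0.5, 0], [0.2, -1, -0.2, 0, -0.5, 0], [0, -1, -0.2, 0, -0.5, 0]]]}}

```text
time: 2.1
position: [0.3493, 0.162, 0.4196]
tool_rot: [-0.006, 0.978, -0.017, 0.209]
ft_force: [-0.1, -0.5, -0.1]
grip_width: 0.0003
```

```bash
python3 - <<'E'
from h import *
Rt=Rbed(0);goto(tcp(bed2w((58,50,140)),Rt),Rt)
E
```

```text
shift [-0.12 -5.31 -3.77] turn [ 0.35 -0.98  0.17] | pos [0.3493 0.162  0.4196] q [ 10.   8. 119. -11.  30. -72.] F [-0.1 -0.5 -0.1] t 2.1
```

>>> {"fn": "drive_tool", "kwargs": {"plan": [[[0, -1, -0.4, 0.1, -0.2, 0], [0, -1, -0.4, 0.1, -0.2, 0], [0, -1, -0.4, 0.1, -0.2, 0.1], [0, -1, -0.4, 0.1, -0.2, 0.1], [0, -1, -0.4, 0, -0.2, 0], [0, -0.3, -0.4, 0, 0, 0], [0, 0, -0.4, 0, 0, 0], [0, 0, 0, 0, 0, 0]]]}}

```text
time: 3.1
position: [0.3493, 0.0418, 0.3534]
tool_rot: [-0.011, 0.968, 0.008, 0.252]
ft_force: [0.3, -0.3, -0.9]
grip_width: 0.0006
```

```bash
python3 - <<'E'
from h import *
Rt=Rbed(0);goto(tcp(bed2w((58,50,140)),Rt),Rt);goto(tcp(bed2w((58,50,67)),Rt),Rt)
a,b=camera("scene"),camera("top")
cv2.imwrite("pics/s2.png",a[:,:,::-1]);cv2.imwrite("pics/t2.png",b[:,:,::-1])
E
```

```text
shift [-0.12 -0.5  -1.12] turn [-0.08 -0.13 -0.04] | pos [0.3493 0.0418 0.3534] q [ -15.   13.  131.   49.   11. -152.] F [ 0.3 -0.3 -0.9] t 3.1
shift [ 1.34 -0.47 -3.65] turn [-0.08 -0.13 -0.04] | pos [0.3493 0.0418 0.3534] q [ -15.   13.  131.   49.   11. -152.] F [ 0.3 -0.3 -0.9] t 3.1
```

View pics/s2.png

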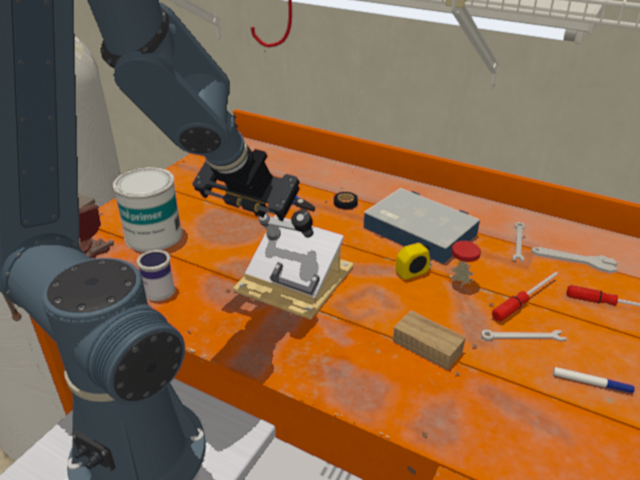

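```bash
cat > k.py <<'E'
from h import *
from scipy.optimize import least_squares
s,p,q=state()
data=[([.94253,.52836,1.43379,0,1.18138,-.17849],[.2715,.5626,.4039],[.2230,.97482,-.0009,-.0004]),
(np.radians([10,8,119,-11,30,-72]),[.3493,.162,.4196],[-.006,.978,-.017,.209]),
(s["q"],p,s["tool_rot"])]
def fk(q,L):
    a,h,L1,e,L2,d6,lat=L
    q1,q2,q3,q4,q5,q6=q
    A=R.from_euler("z",q1)
    c=q2+q3
    w=np.array([a+L1*np.sin(q2)+L2*np.sin(c)+e*np.cos(c),lat,h+L1*np.cos(q2)+L2*np.cos(c)-e*np.sin(c)])
    Rf=A*R.from_euler("y",c)*R.from_euler("z",S4*q4)*R.from_euler("y",q5)
    return A.apply(w)+Rf.apply([0,0,d6]),Rf
for S4 in(1,-1):
    for d in data:
        Rf=fk(d[0],[0]*7)[1];print(S4,Rf.apply([0,0,1]).round(3),R.from_quat(d[2]).apply([0,0,1]).round(3))
S4=-1
def res(L):
    r=[]
    for i,d in enumerate(data): r+=list((fk(d[0],L)[0]-d[1])*(1 if i!=1 else .3))
    return r+[.02*L[0],.02*L[3]]
if __name__=="__main__":
  for S4 in(1,-1):
    f=least_squares(res,[0,.3,.4,0,.4,.1,.1]);print(S4,f.x.round(3),f.cost,np.round(f.fun,3)); print(s["q"])
E
python3 k.py
```

```text
1 [-0.001 -0.002 -1.   ] [-0.001 -0.002 -1.   ]
1 [ 0.407 -0.025 -0.913] [ 0.409 -0.031 -0.912]
1 [ 0.49   0.02  -0.872] [ 0.49   0.02  -0.872]
-1 [-0.001 -0.002 -1.   ] [-0.001 -0.002 -1.   ]
-1 [ 0.374  0.163 -0.913] [ 0.409 -0.031 -0.912]
-1 [ 0.418 -0.256 -0.872] [ 0.49   0.02  -0.872]
1 [-0.01   0.25   0.605  0.105  0.389  0.123  0.111] 2.336640842133384e-06 [ 0.    -0.     0.    -0.     0.    -0.     0.    -0.    -0.    -0.
  0.002]
[-0.25437688  0.23171265  2.28953578  0.85068704  0.19088924 -2.65500087]
-1 [ 0.186  0.065  0.444  0.064  0.248 -0.11   0.112] 2.244994869108761e-05 [-0.     0.001  0.001 -0.003  0.    -0.004  0.    -0.001  0.     0.004
  0.001]
[-0.25437688  0.23171265  2.28953578  0.85068704  0.19088924 -2.65500087]
```

```bash
cat > ik.py <<'E'
import k
from k import *
k.S4=1
Lp=least_squares(res,[0,.3,.4,0,.4,.1,.1]).x
Roff=fk(s["q"],Lp)[1].inv()*q
off=Roff.as_euler("zyx")[0]-s["q"][5]
def fkf(q): 
    P,Rf=fk(q,Lp);return P,Rf*R.from_euler("z",q[5]+off)
LO=np.array([-3.08,-.75,.22,-1.43,0,-2.85]);HI=np.array([3.08,2.2,2.44,4.57,2.65,2.85])
def ik(P,Rt,q0):
    def f(x):
        p,r=fkf(x);return np.r_[(p-P)*10,(Rt*r.inv()).as_rotvec()]
    return least_squares(f,np.clip(q0,LO+.01,HI-.01),bounds=(LO,HI))
def show(name,P,Rt,q0):
    f=ik(P,Rt,q0);print(name,np.degrees(f.x).round(0),"err",round(np.sqrt(2*f.cost),4));return f.x
E
python3 - <<'E'
from ik import *
print(Lp.round(3))
q0=s["q"]
Rt=Rbed(0)
x=q0
for g in [(58,50,140),(58,50,110),(58,50,67),(78,47,67),(98,43,67),(125,55,67),(139,76,67)]:
    x=show(g,tcp(bed2w(g),Rt),Rt,x)
print("place");x=np.radians([-10,10,125,20,20,90])
R2=Rbed(180)
for g in [(60,0,150),(60,0,100),(60,0,30)]: x=show(g,tcp(bed2w(g),R2),R2,x)
print("knob")
for j in(-60,0,60,120,180,240): 
    R2=Rbed(j);show(j,tcp(bed2w((92,0,98)),R2),R2,np.radians([-13,10,125,30,15,-j-90]))
E
```

```text
1 [-0.001 -0.002 -1.   ] [-0.001 -0.002 -1.   ]
1 [ 0.407 -0.025 -0.913] [ 0.409 -0.031 -0.912]
1 [ 0.49   0.02  -0.872] [ 0.49   0.02  -0.872]
-1 [-0.001 -0.002 -1.   ] [-0.001 -0.002 -1.   ]
-1 [ 0.374  0.163 -0.913] [ 0.409 -0.031 -0.912]
-1 [ 0.418 -0.256 -0.872] [ 0.49   0.02  -0.872]
[-0.01   0.25   0.605  0.105  0.389  0.123  0.111]
(58, 50, 140) [ -16.   17.  133.   58.    8. -163.] err 0.0695
(58, 50, 110) [ -15.   22.  132.   59.    5. -163.] err 0.1187
(58, 50, 67) [ -13.   28.  130.   61.    3. -163.] err 0.1798
(78, 47, 67) [ -13.   28.  128.   61.    4. -163.] err 0.135
(98, 43, 67) [ -14.   27.  126.   60.    6. -163.] err 0.0927
(125, 55, 67) [ -11.   26.  123.   62.    6. -163.] err 0.0293
(139, 76, 67) [  -8.   26.  121.   57.    6. -154.] err 0.0
place
(60, 0, 150) [-28.  16. 134.  78.  14. -13.] err 0.0
(60, 0, 100) [-25.  25. 134. 115.  14. -49.] err 0.0
(60, 0, 30) [-22.  36. 132. 143.  19. -75.] err 0.0
knob
-60 [ -23.   23.  129.   90.   12. -141.] err 0.0
0 [ -22.   23.  127.   54.   10. -163.] err 0.0885
60 [ -19.   23.  128.   -5.    0. -163.] err 0.1724
120 [ -19.   23.  128.  -64.    0. -163.] err 0.1724
180 [ -15.   23.  127.  -82.    5. -163.] err 0.7334
240 [-23.  23. 129.  90.  12. -81.] err 0.0
```

```bash
cat > w.py <<'E'
from ik import *
def wp(j,tilt=0):
    print("jaw",j,tilt)
    Rt=R.from_euler("y",tilt,degrees=True)*Rbed(j)   # tilt>0 : toward vertical
    x=s["q"].copy();x[5]+=np.radians(-j)
    for g in [(58,50,140),(58,50,110),(58,50,67),(78,47,67),(98,43,67),(112,46,67),(125,55,67),(139,76,67)]:
        x=show(g,tcp(bed2w(g),Rt),Rt,x)
E
python3 - <<'E'|grep -v '^-*1 '
from w import *
wp(-60);wp(-90);wp(-90,-10);wp(-90,10)
E
```

```text
jaw -60 0
(58, 50, 140) [ -17.   18.  135.   97.    9. -143.] err 0.0
(58, 50, 110) [ -16.   23.  134.  118.   10. -163.] err 0.0213
(58, 50, 67) [ -16.   29.  132.  118.   11. -163.] err 0.0926
(78, 47, 67) [ -15.   28.  130.  119.   10. -163.] err 0.0441
(98, 43, 67) [ -15.   28.  128.  118.    9. -162.] err 0.0
(112, 46, 67) [ -14.   27.  125.  102.    7. -145.] err 0.0
(125, 55, 67) [ -12.   26.  123.   84.    6. -125.] err 0.0
(139, 76, 67) [ -8.  26. 121.  57.   6. -94.] err 0.0
jaw -90 0
(58, 50, 140) [ -17.   18.  135.   97.    9. -113.] err 0.0
(58, 50, 110) [ -16.   23.  134.  127.   11. -143.] err 0.0
(58, 50, 67) [ -15.   30.  134.  148.   15. -163.] err 0.0
(78, 47, 67) [ -15.   29.  131.  137.   12. -151.] err 0.0
(98, 43, 67) [ -15.   28.  128.  118.    9. -132.] err 0.0
(112, 46, 67) [ -14.   27.  125.  102.    7. -115.] err 0.0
(125, 55, 67) [-12.  26. 123.  84.   6. -95.] err 0.0
(139, 76, 67) [ -8.  26. 121.  57.   6. -64.] err 0.0
jaw -90 -10
(58, 50, 140) [ -19.   21.  140.  142.   18. -160.] err 0.1152
(58, 50, 110) [ -19.   27.  140.  145.   23. -163.] err 0.1186
(58, 50, 67) [ -19.   35.  140.  145.   31. -163.] err 0.1506
(78, 47, 67) [ -18.   33.  137.  146.   29. -163.] err 0.1028
(98, 43, 67) [ -17.   31.  134.  147.   26. -163.] err 0.0605
(112, 46, 67) [ -16.   30.  133.  148.   24. -163.] err 0.0374
(125, 55, 67) [ -14.   30.  131.  150.   21. -163.] err 0.0229
(139, 76, 67) [  -9.   29.  128.  154.   18. -163.] err 0.0196
jaw -90 10
(58, 50, 140) [-15.  17. 127.  18.  18. -33.] err 0.0
(58, 50, 110) [-14.  21. 127.  23.  14. -37.] err 0.0
(58, 50, 67) [-13.  28. 126.  36.   9. -49.] err 0.0
(78, 47, 67) [-13.  27. 123.  25.  12. -38.] err 0.0
(98, 43, 67) [-13.  26. 120.  19.  15. -32.] err 0.0
(112, 46, 67) [-12.  26. 118.  16.  17. -28.] err 0.0
(125, 55, 67) [-10.  26. 116.  13.  19. -23.] err 0.0
(139, 76, 67) [ -7.  26. 114.   9.  21. -16.] err 0.0
```

```bash
python3 - <<'E'|grep -v '^-*1 '
from ik import *
Rt=R.from_euler("y",10,degrees=True)*Rbed(0)
x=np.radians([-15,17,127,18,18,-123])
print(show("",tcp(bed2w((58,50,140)),Rt),Rt,x)[5])
goto(tcp(bed2w((55,50,130)),Rt),Rt)
goto(tcp(bed2w((55,50,75)),Rt),Rt)
last=tcp(bed2w((55,50,75)),Rt)
for th in [.1,.3,.6,.9,1.2,1.4,1.55,1.65]:
    c=9.5*np.cos(th)+15*np.sin(th)+8;r=46
    g=(92+r*np.sin(th)-c*np.cos(th),95-r*np.cos(th)-c*np.sin(th),75)
    P=tcp(bed2w(g),Rt);print(th,np.round(g,1),((P-last)/.025).round(2));last=P
    x=show("",P,Rt,x)
E
```

```text
[ -15.   17.  127.   18.   18. -123.] err 0.0
-2.138065710047952
shift [ 1.   -0.5  -1.07] turn [-0.08  1.56 -0.04] | pos [0.3495 0.042  0.354 ] q [ -15.   13.  131.   49.   11. -152.] F [ 0.4 -0.7 -0.2] t 3.2
shift [ 2.1  -0.48 -2.97] turn [-0.08  1.56 -0.04] | pos [0.3495 0.042  0.354 ] q [ -15.   13.  131.   49.   11. -152.] F [ 0.4 -0.7 -0.2] t 3.2
0.1 [77.7 47.3 75. ] [ 0.79 -0.09  0.45]
 [ -13.   26.  123.   24.   13. -126.] err 0.0
0.3 [85.  44.7 75. ] [ 0.26 -0.1   0.15]
 [ -13.   26.  122.   22.   14. -125.] err 0.0
0.6 [97.9 43.3 75. ] [ 0.45 -0.05  0.26]
 [ -13.   25.  120.   19.   16. -121.] err 0.0
0.9 [112.1  46.3  75. ] [0.49 0.13 0.28]
 [ -12.   25.  118.   15.   18. -117.] err 0.0
1.2 [125.7  54.6  75. ] [0.46 0.34 0.27]
 [ -11.   25.  116.   12.   20. -113.] err 0.0
1.4 [133.2  63.1  75. ] [0.25 0.35 0.15]
 [  -9.   25.  115.   11.   21. -110.] err 0.0
1.55 [137.5  70.9  75. ] [0.14 0.31 0.09]
 [  -8.   25.  114.    9.   21. -107.] err 0.0
1.65 [139.6  76.5  75. ] [0.07 0.23 0.04]
 [  -7.   25.  114.    8.   22. -106.] err 0.0
```

>>> {"fn": "drive_tool", "kwargs": {"plan": [[[0, 0, 0, 0, 0.4, 0], [0.2, -0.1, -0.2, 0, 0.4, 0], [0.4, -0.2, -0.4, 0, 0.4, 0], [0.4, -0.2, -0.47, -0.08, 0.36, -0.04], [0.4, 0, -0.7, 0, 0, 0], [0.4, 0, -0.7, 0, 0, 0], [0.3, 0, -0.5, 0, 0, 0], [0, 0, 0, 0, 0, 0]]]}}

```text
time: 4.2
position: [0.4026, 0.0295, 0.2794]
tool_rot: [-0.01, 0.985, 0.004, 0.173]
ft_force: [-0.8, 0.6, 0.4]
grip_width: 0.0006
```

```bash
python3 - <<'E'
from h import *
Rt=R.from_euler("y",10,degrees=True)*Rbed(0)
goto(tcp(bed2w((55,50,75)),Rt),Rt)
a,b=camera("scene"),camera("top")
cv2.imwrite("pics/st3.png",np.hstack([cv2.resize(a[190:330,190:370,::-1],None,fx=3,fy=3),np.zeros((420,2,3),np.uint8)]))
cv2.imwrite("pics/t3.png",cv2.resize(b[180:300,200:360,::-1],None,fx=4,fy=4))
E
```

```text
shift [-0.02  0.02  0.01] turn [-0. -0. -0.] | pos [0.4026 0.0295 0.2794] q [ -13.   27.  126.   35.    9. -138.] F [-0.8  0.6  0.4] t 4.2
```

View pics/st3.png

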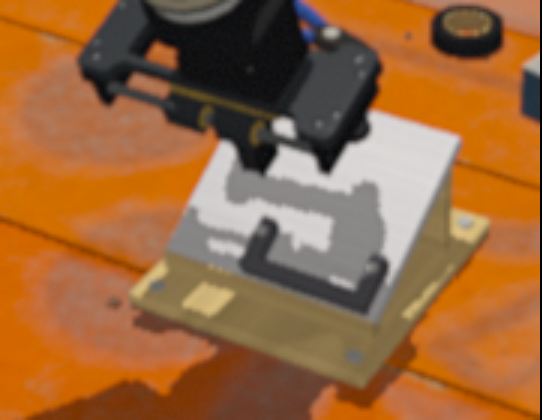

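View pics/t3.png

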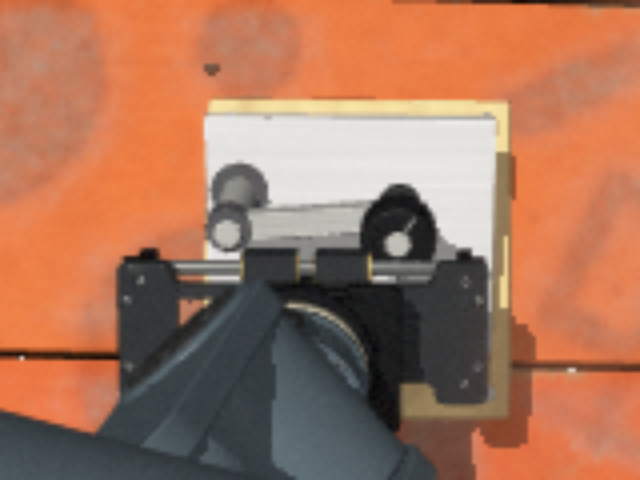

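>>> {"fn": "drive_tool", "kwargs": {"plan": [[[0.3, 0, 0.17, 0, 0, 0], [0.3, 0, 0.17, 0, 0, 0], [0.2, -0.1, 0.11, 0, 0, 0], [0.25, -0.1, 0.15, 0, 0, 0]]]}}

```text
time: 4.8
position: [0.425, 0.0256, 0.2938]
tool_rot: [-0.011, 0.986, 0.006, 0.168]
ft_force: [-5.4, 3.6, -3.8]
grip_width: 0.0004
```

```bash
python3 - <<'E'
from h import *
s,p,q=state();print(s["ft_force"],p)
a,b=camera("scene"),camera("top")
cv2.imwrite("pics/t4.png",np.hstack([cv2.resize(b[180:300,230:350,::-1],None,fx=3,fy=3),cv2.resize(a[190:310,220:360,::-1],None,fx=3,fy=3)]))
E
```

```text
[-5.36734397  3.56363993 -3.80391019] [0.42502802 0.02560102 0.29384264]
```

View pics/t4.png

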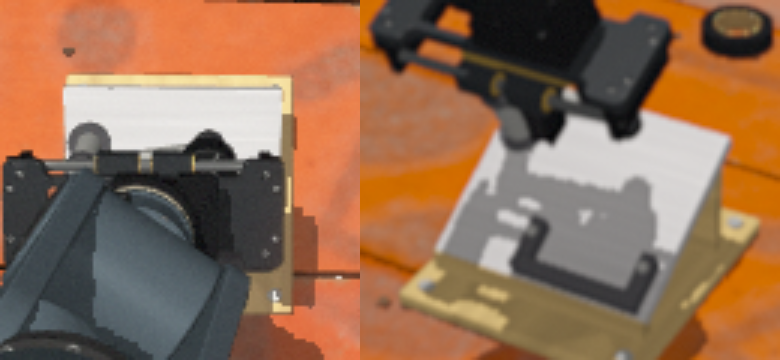

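>>> {"fn": "drive_tool", "kwargs": {"plan": [[[0.22, -0.02, 0.13, 0, 0, 0], [0.23, -0.03, 0.13, 0, 0, 0], [0.25, 0.06, 0.14, 0, 0, 0], [0.24, 0.07, 0.14, 0, 0, 0], [0.23, 0.17, 0.14, 0, 0, 0], [0.23, 0.17, 0.13, 0, 0, 0]]]}}

```text
time: 5.65
position: [0.4599, 0.0354, 0.3136]
tool_rot: [-0.01, 0.986, 0.005, 0.168]
ft_force: [-6.8, -1.5, -2.9]
grip_width: 0.0004
```

```bash
python3 - <<'E'
from h import *
s,p,q=state();print(s["ft_force"],p)
Rt=R.from_euler("y",10,degrees=True)*Rbed(0)
print(RB.inv().apply(p+q.apply([0,0,.164])-o))
goto(p,Rt)
a,b=camera("scene"),camera("top")
cv2.imwrite("pics/t5.png",np.hstack([cv2.resize(b[160:280,230:350,::-1],None,fx=3,fy=3),cv2.resize(a[170:290,240:380,::-1],None,fx=3,fy=3)]))
E
```

```text
[-6.81400463 -1.48266643 -2.92539323] [0.45994999 0.0354037  0.31359749]
[0.12029915 0.05457003 0.07568875]
shift [0. 0. 0.] turn [-0.02 -0.11 -0.01] | pos [0.4599 0.0354 0.3136] q [ -11.   25.  116.   12.   20. -113.] F [-6.8 -1.5 -2.9] t 5.65
```

View pics/t5.png

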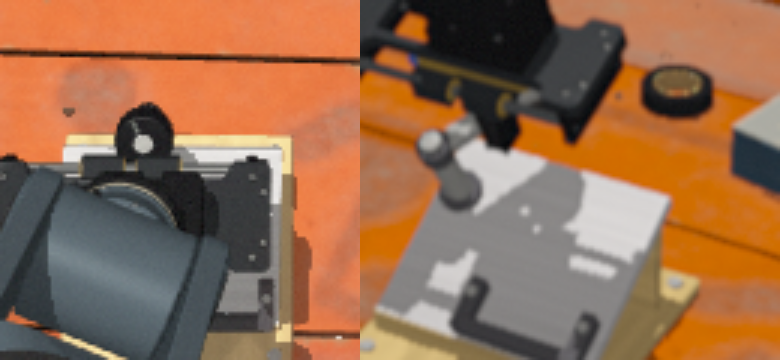

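>>> {"fn": "drive_tool", "kwargs": {"plan": [[[0.2, 0.2, 0.12, 0, 0, 0], [0.2, 0.25, 0.12, 0, 0, 0], [0.15, 0.25, 0.09, 0, 0, 0], [0.1, 0.25, 0.06, 0, 0, 0], [0.05, 0.25, 0.04, 0, 0, 0], [0.03, 0.2, 0.02, 0, 0, 0], [0, 0, 0, 0, 0, 0]]]}}

```text
time: 6.62
position: [0.4817, 0.0693, 0.3262]
tool_rot: [-0.011, 0.985, 0.002, 0.174]
ft_force: [-3.9, -10.0, -2.0]
grip_width: 0.0005
```

```bash
python3 - <<'E'
from h import *
s,p,q=state();print(s["ft_force"],p)
print(RB.inv().apply(p+q.apply([0,0,.164])-o))
a,b=camera("scene"),camera("top")
cv2.imwrite("pics/t6.png",np.hstack([cv2.resize(b[160:280,230:350,::-1],None,fx=3,fy=3),cv2.resize(a[170:290,240:380,::-1],None,fx=3,fy=3)]))
E
```

```text
[ -3.86549762 -10.01743792  -1.96960866] [0.48165655 0.06927597 0.32620581]
[0.14786094 0.08729065 0.07506014]
```

View pics/t6.png

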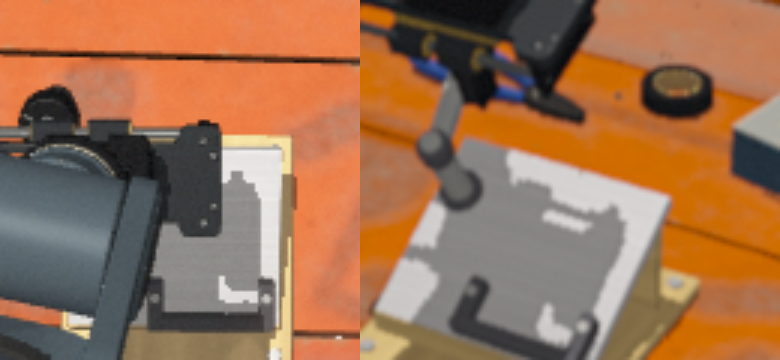

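```bash
python3 - <<'E'|grep -v '^-*1 '
from ik import *
for t in (0,5,10,15):
    Rp=R.from_euler("y",t,degrees=True)*Rbed(180)
    x=np.radians([-25,17,127,40,18,40])
    for g in [(50,0,150),(50,0,90),(50,0,34)]: x=show((t,g),tcp(bed2w(g),Rp),Rp,x)
c=np.array([.4434,-.315,.032]);u=np.arctan2(.116,.0225)
Ob=R.from_euler("z",u)
for t in(0,10):
    Rp=R.from_euler("y",t,degrees=True)*Rbed(180);Rk=Ob*(RB.inv()*Rp)
    print(Rk.as_matrix().round(2))
    x=show("bench",tcp(c,Rk),Rk,np.radians([-47,40,100,0,40,-36]))
    goto(tcp(c+[0,0,.08],Rk),Rk)
E
```

```text
(0, (50, 0, 150)) [-28.  17. 135.  86.  14. -22.] err 0.0
(0, (50, 0, 90)) [-25.  28. 135. 127.  16. -62.] err 0.0
(0, (50, 0, 34)) [-23.  37. 133. 145.  21. -78.] err 0.0
(5, (50, 0, 150)) [-26.  16. 131.  48.  15.  17.] err 0.0
(5, (50, 0, 90)) [-24.  26. 131.  89.  10. -22.] err 0.0
(5, (50, 0, 34)) [-22.  35. 129. 126.  12. -57.] err 0.0
(10, (50, 0, 150)) [-24.  16. 128.  26.  20.  42.] err 0.0
(10, (50, 0, 90)) [-22.  25. 127.  41.  12.  28.] err 0.0
(10, (50, 0, 34)) [-20.  33. 125.  71.   8.  -1.] err 0.0
(15, (50, 0, 150)) [-23.  16. 124.  14.  27.  55.] err 0.0
(15, (50, 0, 90)) [-21.  25. 123.  18.  19.  51.] err 0.0
(15, (50, 0, 34)) [-19.  33. 122.  25.  13.  46.] err 0.0
[[ 0.19  0.98 -0.  ]
 [ 0.98 -0.19  0.  ]
 [ 0.   -0.   -1.  ]]
bench [-47.  43. 102.  -0.  35. -36.] err 0.0
shift [ -1.53 -15.37  -2.01] turn [  2.91   2.47 -16.84] | pos [0.4817 0.0692 0.3262] q [  -6.   25.  112.    6.   23. -102.] F [-2.5 -9.4 -1.7] t 6.72
[[ 0.19  0.98 -0.04]
 [ 0.97 -0.19 -0.17]
 [-0.17 -0.   -0.98]]
bench [-43.  42. 105. -18.  29. -16.] err 0.0
shift [ -1.29 -14.25  -2.11] turn [  1.43   1.27 -17.01] | pos [0.4817 0.0692 0.3262] q [  -6.   25.  112.    6.   23. -102.] F [-2.5 -9.4 -1.7] t 6.72
```

>>> {"fn": "drive_tool", "kwargs": {"plan": [[[-0.3, -0.8, 0, 0, 0, 0], [-0.3, -0.8, 0.3, 0, 0, 0], [-0.2, -1, 0.5, 0, 0, -0.5], [0, -1, 0.5, 0, 0, -0.8]]], "grip": 0}}

```text
time: 7.22
position: [0.4623, -0.0206, 0.3599]
tool_rot: [0.059, 0.983, -0.009, 0.175]
ft_force: [-0.2, 0.4, 0.1]
grip_width: 0.0327
```

```bash
cat > off.py <<'E'
from h import *
u=np.arctan2(.116,.0225)
Ob=R.from_euler("z",u);Rk=Ob*(RB.inv()*Rbed(180))
c=np.array([.4434,-.315,.032])-.005*Ob.apply([1,0,0])
E
python3 - <<'E'
from off import *
goto(tcp(c+[0,0,.09],Rk),Rk)
E
```

```text
shift [ -0.79 -11.97  -2.95] turn [  3.03   2.26 -15.51] | pos [ 0.4623 -0.0206  0.3599] q [ -17.   20.  114.    9.   27. -108.] F [-0.2  0.4  0.1] t 7.22
```

>>> {"fn": "drive_tool", "kwargs": {"plan": [[[0, -0.8, 0.2, 0.19, 0.14, -0.97], [0, -0.8, 0, 0.19, 0.14, -0.97], [0, -0.8, 0, 0.19, 0.14, -0.97], [-0.1, -0.8, 0, 0.19, 0.14, -0.97], [-0.1, -0.8, 0, 0.19, 0.14, -0.97], [-0.1, -0.8, 0, 0.19, 0.14, -0.97], [-0.1, -0.8, -0.2, 0.19, 0.14, -0.97], [-0.1, -0.8, -0.3, 0.19, 0.14, -0.97]]], "grip": 0}}

```text
time: 8.22
position: [0.4503, -0.181, 0.3522]
tool_rot: [0.455, 0.885, -0.003, 0.097]
ft_force: [0.1, -0.6, 0.4]
grip_width: 0.0865
```

>>> {"fn": "drive_tool", "kwargs": {"plan": [[[-0.1, -0.8, -0.3, 0.19, 0.14, -0.97], [-0.1, -0.8, -0.3, 0.19, 0.14, -0.97], [0, -0.8, -0.3, 0.19, 0.14, -0.97], [0, -0.8, -0.3, 0.19, 0.14, -0.97], [0, -0.8, -0.4, 0.19, 0.14, -0.97], [0, -0.8, -0.4, 0.19, 0.14, -0.97], [0, -0.7, -0.3, 0.19, 0.14, -0.97], [0, 0, 0, 0.19, 0.14, -0.97]]]}}

```text
time: 9.22
position: [0.4454, -0.3194, 0.2938]
tool_rot: [0.773, 0.635, 0.003, 0.002]
ft_force: [0.6, 0.0, 1.0]
grip_width: 0.0868
```

```bash
python3 - <<'E'
from off import *
goto(tcp(c+[0,0,.09],Rk),Rk)
a,b=camera("scene"),camera("top")
cv2.imwrite("pics/t7.png",np.hstack([cv2.resize(b[180:330,360:490,::-1],None,fx=3,fy=3),cv2.resize(a[260:410,350:480,::-1],None,fx=3,fy=3)]))
E
```

```text
shift [-0.12 -0.02 -0.31] turn [-0.    0.07  0.03] | pos [ 0.4454 -0.3194  0.2938] q [-47.  33.  99.   0.  47. -37.] F [0.6 0.  1. ] t 9.22
```

View pics/t7.png

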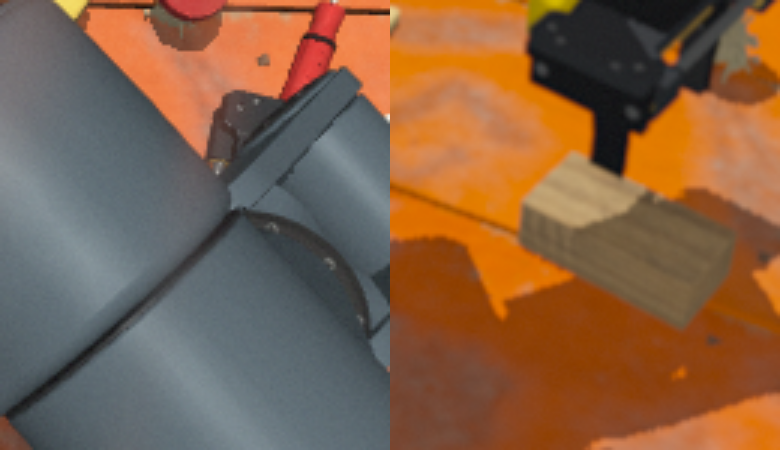

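>>> {"fn": "drive_tool", "kwargs": {"plan": [[[-0.1, 0, -0.8, 0, 0.1, 0], [0, 0, -0.8, 0, 0, 0], [0, 0, -0.8, 0, 0, 0], [0, 0, -0.8, 0, 0, 0], [0, 0, -0.7, 0, 0, 0], [0, 0, 0, 0, 0, 0]]]}}

```text
time: 10.07
position: [0.4416, -0.3172, 0.1953]
tool_rot: [0.771, 0.637, -0.002, -0.004]
ft_force: [-0.1, -0.3, -0.1]
grip_width: 0.0873
```

>>> {"fn": "drive_tool", "kwargs": {"plan": [[[0, 0, 0, 0, 0, 0], [0, 0, 0, 0, 0, 0], [0, 0, 0, 0, 0, 0], [0, 0, 0, 0, 0, 0]]], "grip": 1, "force": 25}}

```text
time: 10.58
position: [0.4419, -0.318, 0.1969]
tool_rot: [0.771, 0.637, -0.002, -0.002]
ft_force: [0.9, -0.3, 3.4]
grip_width: 0.0619
```

```bash
python3 - <<'E'
from off import *
goto(tcp(c,Rk),Rk);print(robot.get_obs()["grip_width"])
a,b=camera("scene"),camera("top")
cv2.imwrite("pics/t8.png",np.hstack([cv2.resize(a[230:380,380:510,::-1],None,fx=4,fy=4)]))
E
```

```text
shift [ 0.02 -0.08 -0.04] turn [-0.01 -0.05 -0.01] | pos [ 0.4419 -0.318   0.1969] q [-47.  43. 102.  -0.  36. -36.] F [ 0.9 -0.3  3.4] t 10.57
0.06185417701137689
```

View pics/t8.png

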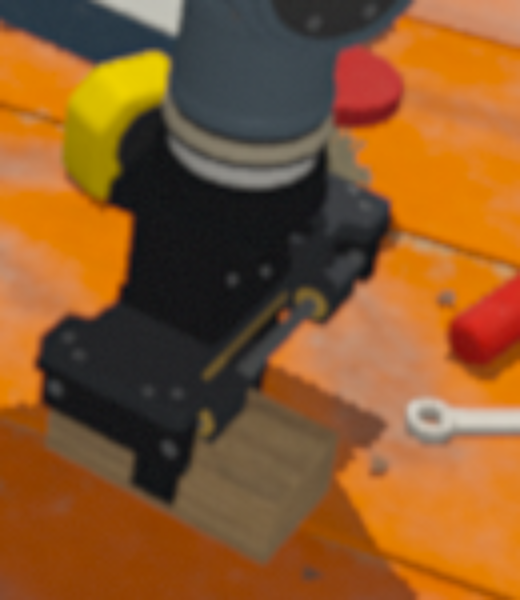

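```bash
cat > path.py <<'E'
from ik import *
def path(ps,Rs,n=8):
    x=s["q"]
    P,Q=p,q
    for pt,Rt in zip(ps,Rs):
        v=(Rt*Q.inv()).as_rotvec()
        for i in range(1,n+1):
            f=ik(P+(pt-P)*i/n,R.from_rotvec(v*i/n)*Q,x);d=np.degrees(np.abs(f.x-x)).max();x=f.x
            if i%2==0:print(i,np.degrees(x).round(0),"err",round(np.sqrt(2*f.cost),4),"step",d.round(0))
        print("  shift",((pt-P)/.025).round(2),"turn",np.degrees(v/6).round(2),"end",pt.round(4))
        P,Q=pt,Rt
E
python3 - <<'E'|grep -v '^-*1 \['
from path import *
Rt=Rbed(180)
A=p+[0,0,.10]
path([A,tcp(bed2w((62,0,150)),Rt),tcp(bed2w((62,0,60)),Rt),tcp(bed2w((59,0,33)),Rt)],[q,Rt,Rt,Rt])
E
```

```text
2 [-47.  40. 101.  -0.  39. -36.] err 0.0 step 2.0
4 [-47.  38. 101.  -0.  42. -36.] err 0.0 step 2.0
6 [-47.  35. 100.  -0.  45. -36.] err 0.0 step 2.0
8 [-47.  33.  99.  -0.  48. -36.] err 0.0 step 2.0
  shift [0. 0. 4.] turn [0. 0. 0.] end [ 0.4419 -0.318   0.2969]
2 [-46.  28. 108.  12.  42. -24.] err 0.0 step 6.0
4 [-43.  24. 118.  26.  34. -15.] err 0.0 step 8.0
6 [-37.  20. 127.  46.  25.  -9.] err 0.0 step 11.0
8 [-28.  17. 134.  79.  14. -14.] err 0.0 step 20.0
  shift [-3.84 11.89  1.57] turn [  3.44  -4.16 -12.68] end [ 0.3458 -0.0207  0.3361]
2 [-26.  21. 134.  96.  13. -31.] err 0.0 step 9.0
4 [-25.  25. 133. 113.  14. -47.] err 0.0 step 8.0
6 [-24.  29. 133. 125.  15. -59.] err 0.0 step 6.0
8 [-23.  32. 132. 134.  17. -67.] err 0.0 step 4.0
  shift [ 1.8   0.04 -3.12] turn [0. 0. 0.] end [ 0.3908 -0.0198  0.2582]
2 [-23.  34. 132. 137.  18. -70.] err 0.0 step 1.0
4 [-23.  35. 132. 139.  18. -72.] err 0.0 step 1.0
6 [-23.  36. 131. 141.  19. -74.] err 0.0 step 1.0
8 [-23.  37. 131. 143.  20. -76.] err 0.0 step 1.0
  shift [ 0.44  0.01 -1.  ] turn [0. 0. 0.] end [ 0.4017 -0.0195  0.2333]
```

Smooth path. Lift, then move over in 16 rows.

>>> {"fn": "drive_tool", "kwargs": {"plan": [[[0, 0, 0.6, 0, 0, 0], [0, 0, 0.8, 0, 0, 0], [0, 0, 0.9, 0, 0, 0], [0, 0, 0.9, 0, 0, 0], [0, 0, 0.8, 0, 0, 0]]]}}

```text
time: 11.3
position: [0.441, -0.3172, 0.2974]
tool_rot: [0.771, 0.637, -0.002, -0.004]
ft_force: [-0.5, 0.5, -2.3]
grip_width: 0.0617
```

>>> {"fn": "drive_tool", "kwargs": {"plan": [[[-0.24, 0.74, 0.1, 0.21, -0.26, -0.79], [-0.24, 0.74, 0.1, 0.21, -0.26, -0.79], [-0.24, 0.74, 0.1, 0.21, -0.26, -0.79], [-0.24, 0.74, 0.1, 0.21, -0.26, -0.79], [-0.24, 0.74, 0.1, 0.21, -0.26, -0.79], [-0.24, 0.74, 0.1, 0.21, -0.26, -0.79], [-0.24, 0.74, 0.1, 0.21, -0.26, -0.79], [-0.24, 0.74, 0.1, 0.21, -0.26, -0.79]]]}}

```text
time: 12.3
position: [0.3928, -0.1686, 0.3166]
tool_rot: [0.928, 0.346, 0.137, -0.003]
ft_force: [-0.8, 0.1, -1.7]
grip_width: 0.0613
```

```bash
python3 - <<'E'|grep -v '^-*1 \['
from path import *
Rt=Rbed(180)
print(s["q"].round(2),s["grip_width"],s["ft_force"])
path([tcp(bed2w((62,0,150)),Rt)],[Rt])
E
```

```text
[-0.74  0.41  2.06  0.45  0.6  -0.25] 0.06126753101675633 [-0.75691965  0.05240352 -1.67408044]
2 [-40.  21. 122.  35.  30. -11.] err 0.0 step 5.0
4 [-37.  20. 127.  45.  25.  -8.] err 0.0 step 6.0
6 [-33.  18. 130.  58.  20.  -8.] err 0.0 step 7.0
8 [-27.  16. 134.  77.  14. -12.] err 0.0 step 10.0
  shift [-1.88  5.91  0.78] turn [ 1.72 -2.09 -6.34] end [ 0.3458 -0.0207  0.3361]
```

>>> {"fn": "drive_tool", "kwargs": {"plan": [[[-0.24, 0.74, 0.1, 0.21, -0.26, -0.79], [-0.24, 0.74, 0.1, 0.21, -0.26, -0.79], [-0.24, 0.74, 0.1, 0.21, -0.26, -0.79], [-0.24, 0.74, 0.1, 0.21, -0.26, -0.79], [-0.24, 0.74, 0.1, 0.21, -0.26, -0.79], [-0.24, 0.74, 0.1, 0.21, -0.26, -0.79], [-0.24, 0.74, 0.1, 0.21, -0.26, -0.79], [-0.2, 0.7, 0.08, 0.21, -0.26, -0.79]]]}}

```text
time: 13.3
position: [0.3458, -0.0217, 0.3362]
tool_rot: [0.966, 0.012, 0.258, -0.001]
ft_force: [-0.4, 0.9, -1.8]
grip_width: 0.0618
```

```bash
python3 - <<'E'|grep -v '^-*1 \['
from path import *
Rt=Rbed(180)
print(s["q"].round(2),s["grip_width"],s["ft_force"])
goto(tcp(bed2w((62,0,150)),Rt),Rt)
path([tcp(bed2w((62,0,60)),Rt)],[Rt])
E
```

```text
[-0.48  0.28  2.33  1.33  0.25 -0.2 ] 0.06184232164761622 [-0.35185241  0.87509391 -1.7674264 ]
shift [ 0.    0.04 -0.  ] turn [ 0.03 -0.01 -0.02] | pos [ 0.3458 -0.0217  0.3362] q [-27.  16. 134.  76.  14. -11.] F [-0.4  0.9 -1.8] t 13.3
2 [-26.  20. 134.  94.  13. -28.] err 0.0 step 9.0
4 [-25.  24. 133. 111.  14. -45.] err 0.0 step 8.0
6 [-24.  28. 133. 124.  15. -57.] err 0.0 step 6.0
8 [-23.  32. 132. 133.  17. -66.] err 0.0 step 4.0
  shift [ 1.8   0.08 -3.12] turn [ 0.03 -0.01 -0.02] end [ 0.3908 -0.0198  0.2582]
```

>>> {"fn": "drive_tool", "kwargs": {"plan": [[[0.22, 0.05, -0.39, 0, 0, 0], [0.22, 0, -0.39, 0, 0, 0], [0.22, 0, -0.39, 0, 0, 0], [0.22, 0, -0.39, 0, 0, 0], [0.23, 0, -0.39, 0, 0, 0], [0.23, 0, -0.39, 0, 0, 0], [0.23, 0, -0.39, 0, 0, 0], [0.23, 0, -0.39, 0, 0, 0]]]}}

```text
time: 14.3
position: [0.3917, -0.0213, 0.2578]
tool_rot: [0.966, 0.013, 0.258, -0.001]
ft_force: [0.0, 0.1, -1.8]
grip_width: 0.0618
```

```bash
python3 - <<'E'
from h import *
Rt=Rbed(180)
goto(tcp(bed2w((62,0,60)),Rt),Rt)
a,b=camera("scene"),camera("top")
cv2.imwrite("pics/t9.png",np.hstack([cv2.resize(b[190:300,230:350,::-1],None,fx=3,fy=3),cv2.resize(a[190:320,220:360,::-1],(420,330))]))
E
```

```text
shift [-0.03  0.06  0.01] turn [ 0.05 -0.01 -0.04] | pos [ 0.3917 -0.0213  0.2578] q [-23.  32. 132. 133.  16. -67.] F [ 0.   0.1 -1.8] t 14.3
```

View pics/t9.png

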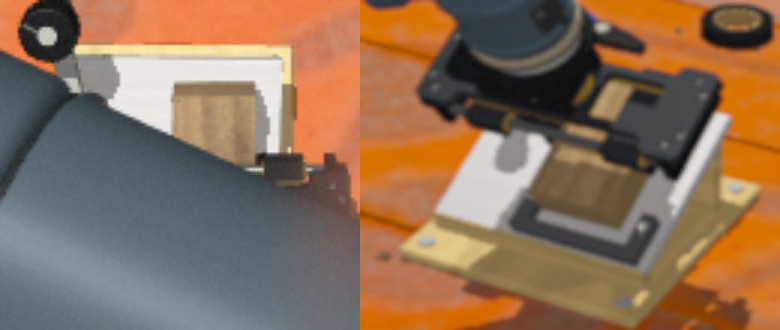

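>>> {"fn": "drive_tool", "kwargs": {"plan": [[[0.12, 0.06, -0.22, 0.05, 0, -0.04], [0.12, 0, -0.22, 0, 0, 0], [0.12, 0, -0.21, 0, 0, 0], [0.08, 0, -0.13, 0, 0, 0], [0.04, 0, -0.07, 0, 0, 0], [0, 0, 0, 0, 0, 0]]]}}

```text
time: 15.15
position: [0.4033, -0.0198, 0.2366]
tool_rot: [0.966, 0.01, 0.257, -0.003]
ft_force: [-1.4, -1.1, 0.7]
grip_width: 0.0618
```

```bash
python3 - <<'E'
from h import *
Rt=Rbed(180)
goto(tcp(bed2w((58,0,33)),Rt),Rt)
s,p,q=state();print(RB.inv().apply(p+q.apply([0,0,.164])-o),RB.inv().apply(s["ft_force"]))
E
```

```text
shift [-0.1   0.01 -0.15] turn [-0.   -0.03  0.01] | pos [ 0.4033 -0.0198  0.2366] q [-22.  36. 131. 140.  18. -73.] F [-1.4 -1.1  0.7] t 15.15
[ 0.06154958 -0.00034102  0.03505435] [-0.8664937  -1.11939293  1.35432132]
```

>>> {"fn": "drive_tool", "kwargs": {"plan": [[[0.02, 0, -0.03, 0, 0, 0], [-0.06, 0, -0.04, 0, 0, 0], [-0.06, 0, -0.04, 0, 0, 0], [0, 0, 0, 0, 0, 0]]]}}

```text
time: 15.65
position: [0.4019, -0.0198, 0.2356]
tool_rot: [0.965, 0.01, 0.262, -0.003]
ft_force: [-3.3, -0.4, 18.4]
grip_width: 0.062
```

```bash
cat > bf.py <<'E'
from h import *
s,p,q=state();print("grasp bed mm",(1000*RB.inv().apply(p+q.apply([0,0,.164])-o)).round(1),"Fbed",RB.inv().apply(s["ft_force"]).round(1),"M",np.round(s["moment"],2),"w",s["grip_width"],"q",np.degrees(s["q"]).round(0))
E
python3 bf.py
```

```text
grasp bed mm [61.4 -0.4 34.9] Fbed [ 6.3 -0.3 17.6] M [-0.14 -0.37 -0.07] w 0.06198284284502748 q [-23.  36. 131. 142.  19. -74.]
```

>>> {"fn": "drive_tool", "kwargs": {"plan": [[[-0.02, 0, 0.04, 0, 0, 0], [-0.05, 0, -0.03, 0, 0, 0], [-0.05, 0, -0.03, 0, 0, 0], [-0.05, 0, -0.03, 0, 0, 0], [0, 0, 0, 0, 0, 0]]]}}

```text
time: 16.27
position: [0.3981, -0.02, 0.2334]
tool_rot: [0.965, 0.011, 0.261, -0.003]
ft_force: [0.5, 0.7, 11.6]
grip_width: 0.0616
```

```bash
python3 bf.py; python3 - <<'E'
from h import *
a,b=camera("scene"),camera("top")
cv2.imwrite("pics/t10.png",cv2.resize(a[200:310,235:345,::-1],None,fx=5,fy=5))
E
```

```text
grasp bed mm [56.8 -0.4 35. ] Fbed [6.2 0.6 9.8] M [-0.12 -0.47 -0.04] w 0.06156986319104298 q [-23.  37. 132. 143.  20. -76.]
```

View pics/t10.png

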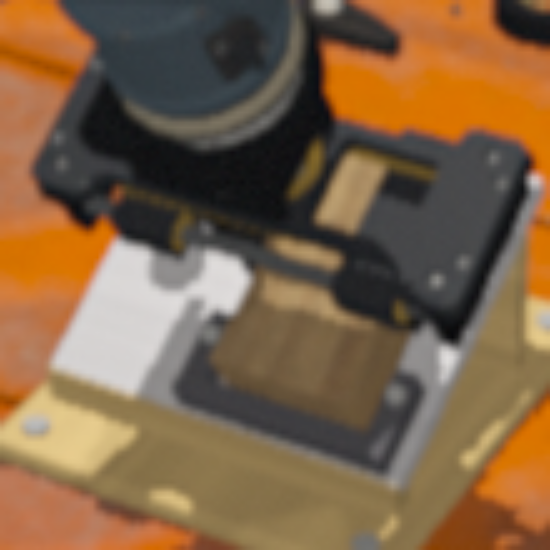

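>>> {"fn": "drive_tool", "kwargs": {"plan": [[[-0.05, 0, -0.03, 0, 0, 0], [-0.05, 0, -0.03, 0, 0, 0], [0, 0, 0, 0, 0, 0]]]}}

```text
time: 16.75
position: [0.3969, -0.02, 0.2327]
tool_rot: [0.964, 0.011, 0.265, -0.003]
ft_force: [2.9, 2.8, 16.7]
grip_width: 0.0619
```

```bash
python3 bf.py
```

```text
grasp bed mm [56.6 -0.4 34.9] Fbed [10.9  2.7 13. ] M [ 0.29 -1.2   0.08] w 0.06188890387172518 q [-23.  37. 132. 144.  21. -77.]
```

>>> {"fn": "drive_tool", "kwargs": {"plan": [[[0.06, 0, 0.04, 0, 0, 0], [0, 0, 0, 0, 0, 0]]]}}

```text
time: 17.0
position: [0.3977, -0.02, 0.2332]
tool_rot: [0.965, 0.011, 0.263, -0.003]
ft_force: [0.2, 1.0, 11.4]
grip_width: 0.062
```

>>> {"fn": "drive_tool", "kwargs": {"plan": [[[0, 0, 0, 0, 0, 0], [0, 0, 0, 0, 0, 0], [0, 0, 0, 0, 0, 0], [0, 0, 0, 0, 0, 0]]], "grip": 0}}

```text
time: 17.5
position: [0.3956, -0.0198, 0.2317]
tool_rot: [0.966, 0.01, 0.257, -0.003]
ft_force: [0.1, 0.6, 0.5]
grip_width: 0.0857
```

```bash
python3 bf.py; python3 - <<'E'|grep -v '^-*1 \['
from path import *
Rt=Rbed(180)
path([tcp(bed2w((50,0,150)),Rt)],[Rt])
E
```

```text
grasp bed mm [52.3 -0.1 34.7] Fbed [0.4 0.6 0.3] M [-0.02  0.45  0.01] w 0.08570722925158782 q [-23.  37. 132. 144.  20. -77.]
2 [-24.  32. 133. 136.  18. -70.] err 0.0 step 4.0
4 [-25.  28. 134. 125.  16. -60.] err 0.0 step 6.0
6 [-27.  23. 135. 108.  14. -44.] err 0.0 step 9.0
8 [-28.  17. 135.  87.  14. -23.] err 0.0 step 11.0
  shift [-2.41 -0.05  3.94] turn [-0.   -0.04  0.  ] end [ 0.3354 -0.0209  0.3301]
```

>>> {"fn": "drive_tool", "kwargs": {"plan": [[[-0.2, 0, 0.35, 0, 0, 0], [-0.3, 0, 0.52, 0, 0, 0], [-0.3, 0, 0.52, 0, 0, 0], [-0.3, 0, 0.52, 0, 0, 0], [-0.3, 0, 0.52, 0, 0, 0], [-0.3, 0, 0.52, 0, 0, 0], [-0.3, 0, 0.52, 0, 0, 0], [-0.1, 0, 0.2, 0, 0, 0]]]}}

```text
time: 18.5
position: [0.3426, -0.0196, 0.3242]
tool_rot: [0.966, 0.01, 0.257, -0.003]
ft_force: [-0.6, 0.4, 0.4]
grip_width: 0.0871
```

```bash
python3 bf.py; python3 - <<'E'
from h import *
a,b=camera("scene"),camera("top")
cv2.imwrite("pics/s11.png",cv2.resize(a[180:320,220:360,::-1],None,fx=4,fy=4))
cv2.imwrite("pics/t11.png",cv2.resize(b[150:300,220:370,::-1],None,fx=4,fy=4))
E
```

```text
grasp bed mm [ 52.8   1.1 141.3] Fbed [-0.4  0.4  0.6] M [-0.03  0.44  0.02] w 0.0871237619844656 q [-27.  18. 135.  90.  14. -25.]
```

View pics/s11.png

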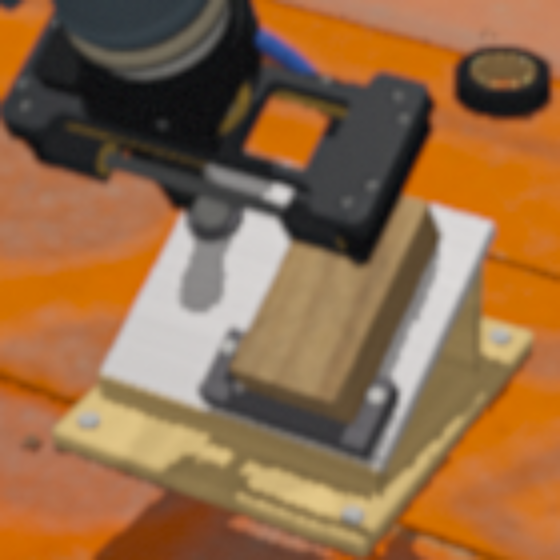

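View pics/t11.png

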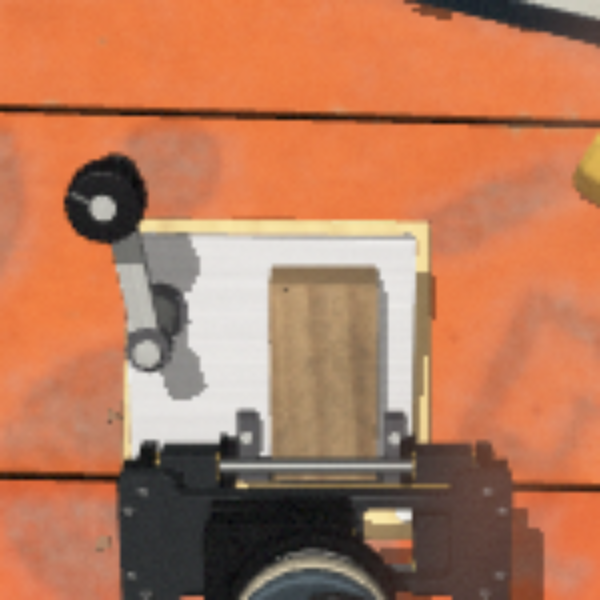

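```bash
python3 - <<'E'|grep -v '^-*1 \['
from path import *
for j in (180,135,90):
  Rt=Rbed(j)
  x=s["q"].copy();x[5]+=np.radians(180-j)
  print(j)
  for g in [(60,60,180),(138,135,160),(138,135,75)]: x=show(g,tcp(bed2w(g),Rt),Rt,x)
  for th in (1.55,1.2,.8,.4,0):
    a=np.radians(j);c=8+abs(15*np.sin(th)*np.cos(a))+abs(9.5*np.cos(th)*np.cos(a))+abs(np.sin(a))*(15*np.cos(th)+9.5*np.sin(th));r=46
    g=(92+r*np.sin(th)+c*np.cos(th),95-r*np.cos(th)+c*np.sin(th),75)
    x=show((th,np.round(g,0)),tcp(bed2w(g),Rt),Rt,x)
E
```

```text
180
(60, 60, 180) [-16.  11. 133.  52.  11.  23.] err 0.0
(138, 135, 160) [  1.  14. 120.   1.  16.  88.] err 0.0
(138, 135, 75) [  1.  26. 120.   4.   5.  86.] err 0.0
(1.55, array([138., 117.,  75.])) [ -2.  26. 120.  21.   5.  67.] err 0.0
(1.2, array([144., 102.,  75.])) [ -4.  25. 120.  28.   6.  57.] err 0.0
(0.8, array([143.,  81.,  75.])) [ -7.  25. 120.  43.   6.  40.] err 0.0
(0.4, array([131.,  61.,  75.])) [-11.  25. 122.  66.   6.  14.] err 0.0
(0, array([110.,  49.,  75.])) [-13.  26. 126.  99.   7. -21.] err 0.0
135
(60, 60, 180) [-16.  11. 133.  52.  11.  68.] err 0.0
(138, 135, 160) [  1.  14. 120.   1.  16. 133.] err 0.0
(138, 135, 75) [  1.  26. 120.   4.   5. 131.] err 0.0
(1.55, array([139., 120.,  75.])) [ -2.  26. 120.  18.   5. 114.] err 0.0
(1.2, array([146., 107.,  75.])) [ -4.  25. 119.  24.   6. 107.] err 0.0
(0.8, array([148.,  86.,  75.])) [ -7.  25. 120.  35.   7.  93.] err 0.0
(0.4, array([138.,  65.,  75.])) [-10.  25. 121.  55.   7.  70.] err 0.0
(0, array([117.,  49.,  75.])) [-13.  26. 125.  87.   7.  35.] err 0.0
90
(60, 60, 180) [-16.  11. 133.  52.  11. 113.] err 0.0
(138, 135, 160) [ -1.  14. 121.  15.  15. 163.] err 0.054
(138, 135, 75) [  0.  26. 120.  16.   4. 163.] err 0.0141
(1.55, array([138., 112.,  75.])) [ -3.  26. 120.  26.   5. 151.] err 0.0
(1.2, array([143.,  99.,  75.])) [ -5.  25. 120.  32.   6. 143.] err 0.0
(0.8, array([143.,  81.,  75.])) [ -7.  25. 120.  43.   6. 130.] err 0.0
(0.4, array([133.,  63.,  75.])) [-10.  25. 122.  62.   7. 108.] err 0.0
(0, array([115.,  49.,  75.])) [-13.  26. 125.  91.   7.  77.] err 0.0
```

```bash
cat > close.py <<'E'
from path import *
def gpos(th,j,r=46,z=75):
    a=np.radians(j);c=8+abs(15*np.sin(th)*np.cos(a))+abs(9.5*np.cos(th)*np.cos(a))+abs(np.sin(a))*(15*np.cos(th)+9.5*np.sin(th))
    return (92+r*np.sin(th)+c*np.cos(th),95-r*np.cos(th)+c*np.sin(th),z)
E
python3 - <<'E'|grep -v '^-*1 \['
from close import *
j=180
for t,rx in ((5,0),(7,0),(0,7),(4,5)):
  Rt=R.from_euler("xy",[rx,t],degrees=True)*Rbed(j)
  x=s["q"].copy()
  print(t,rx,Rt.as_matrix()[:,2].round(2))
  for g in [(60,60,180),(138,142,160),(138,142,75)]: x=show(g,tcp(bed2w(g),Rt),Rt,x)
  for th in (1.7,1.4,1.2,.8,.4,0):
    g=gpos(th,j)
    x=show((th,np.round(g,0)),tcp(bed2w(g),Rt),Rt,x)
E
```

```text
5 0 [ 0.42  0.01 -0.91]
(60, 60, 180) [-15.  11. 130.  24.  17.  52.] err 0.0
(138, 142, 160) [  2.  15. 116.  -0.  24.  91.] err 0.0
(138, 142, 75) [  2.  26. 116.  -0.  14.  91.] err 0.0
(1.7, array([135., 125.,  75.])) [ -1.  25. 117.   4.  13.  84.] err 0.0
(1.4, array([141., 111.,  75.])) [ -3.  25. 116.   7.  14.  79.] err 0.0
(1.2, array([144., 102.,  75.])) [ -4.  25. 116.   9.  14.  76.] err 0.0
(0.8, array([143.,  81.,  75.])) [ -7.  25. 117.  15.  14.  68.] err 0.0
(0.4, array([131.,  61.,  75.])) [-10.  25. 119.  23.  13.  58.] err 0.0
(0, array([110.,  49.,  75.])) [-12.  25. 122.  36.  10.  42.] err 0.0
7 0 [ 0.39  0.01 -0.92]
(60, 60, 180) [-15.  11. 128.  18.  20.  58.] err 0.0
(138, 142, 160) [  2.  15. 115.  -0.  27.  90.] err 0.0
(138, 142, 75) [  2.  26. 114.   0.  17.  90.] err 0.0
(1.7, array([135., 125.,  75.])) [ -1.  25. 115.   3.  16.  85.] err 0.0
(1.4, array([141., 111.,  75.])) [ -3.  25. 115.   6.  17.  81.] err 0.0
(1.2, array([144., 102.,  75.])) [ -4.  25. 115.   7.  17.  79.] err 0.0
(0.8, array([143.,  81.,  75.])) [ -7.  25. 115.  11.  17.  72.] er
[... 699 characters left out ...]
 0.0
(0, array([110.,  49.,  75.])) [-18.  27. 126.  88.  15. -12.] err 0.0
4 5 [ 0.44  0.09 -0.89]
(60, 60, 180) [-20.  11. 131.  41.  20.  34.] err 0.0
(138, 142, 160) [ -2.  14. 118.  15.  23.  76.] err 0.0
(138, 142, 75) [ -2.  25. 117.  27.  13.  64.] err 0.0
(1.7, array([135., 125.,  75.])) [ -4.  25. 118.  33.  12.  56.] err 0.0
(1.4, array([141., 111.,  75.])) [ -6.  25. 118.  33.  14.  54.] err 0.0
(1.2, array([144., 102.,  75.])) [ -7.  25. 117.  34.  15.  52.] err 0.0
(0.8, array([143.,  81.,  75.])) [-10.  25. 118.  38.  15.  45.] err 0.0
(0.4, array([131.,  61.,  75.])) [-13.  25. 120.  46.  15.  35.] err 0.0
(0, array([110.,  49.,  75.])) [-16.  26. 123.  58.  14.  19.] err 0.0
```

```bash
cat >> close.py <<'E'
RC=R.from_euler("y",5,degrees=True)*Rbed(180)
E
python3 - <<'E'|grep -v '^-*1 \['
from close import *
path([tcp(bed2w((135,145,165)),RC),tcp(bed2w((135,145,71)),RC)],[RC]*2)
E
```

```text
2 [-19.  16. 131.  58.  11.  15.] err 0.0 step 22.0
4 [-11.  15. 126.  25.  13.  55.] err 0.0 step 18.0
6 [ -4.  14. 122.   7.  18.  78.] err 0.0 step 10.0
8 [  2.  14. 117.  -1.  24.  91.] err 0.0 step 6.0
  shift [2.73 5.81 2.72] turn [ 0.    0.81 -0.  ] end [0.4111 0.1254 0.3922]
2 [  2.  17. 117.  -1.  21.  91.] err 0.0 step 2.0
4 [  2.  20. 117.  -1.  18.  92.] err 0.0 step 2.0
6 [  2.  23. 116.  -1.  15.  92.] err 0.0 step 2.0
8 [  2.  26. 116.  -1.  13.  92.] err 0.0 step 1.0
  shift [ 1.88  0.04 -3.26] turn [0. 0. 0.] end [0.4581 0.1264 0.3108]
```

>>> {"fn": "drive_tool", "kwargs": {"plan": [[[0, 0.1, 0.4, 0, 0.2, 0], [0, 0.1, 0.4, 0, 0.2, 0], [0, 0.2, 0.4, 0, 0.2, 0], [0.1, 0.3, 0.4, 0, 0.2, 0], [0.2, 0.4, 0.3, 0, 0, 0], [0.2, 0.4, 0.3, 0, 0, 0], [0.3, 0.5, 0.3, 0, 0, 0], [0.3, 0.6, 0.2, 0, 0, 0]]], "grip": 1}}

```text
time: 19.6
position: [0.371, 0.0453, 0.3885]
tool_rot: [0.976, 0.01, 0.219, -0.005]
ft_force: [-0.2, -0.3, 0.3]
grip_width: 0.0151
```

>>> {"fn": "drive_tool", "kwargs": {"plan": [[[0.3, 0.6, 0, 0, 0, 0], [0.3, 0.6, 0, 0, 0, 0], [0.3, 0.6, 0, 0, 0, 0], [0.3, 0.6, 0, 0, 0, 0], [0.3, 0.6, 0, 0, 0, 0], [0.1, 0.2, 0, 0, 0, 0], [0, 0, 0, 0, 0, 0]]]}}

```text
time: 20.48
position: [0.4107, 0.125, 0.3882]
tool_rot: [0.976, 0.011, 0.219, -0.005]
ft_force: [0.9, 0.0, -0.4]
grip_width: 0.0004
```

```bash
python3 bf.py; python3 - <<'E'|grep -v '^-*1 \['
from close import *
goto(tcp(bed2w((135,145,71)),RC),RC)
E
```

```text
grasp bed mm [133.4 145.  161.7] Fbed [ 0.6  0.  -0.7] M [-0.04  0.41 -0.02] w 0.000359398075252962 q [  2.  14. 117.  -0.  23.  91.]
shift [ 1.9   0.06 -3.1 ] turn [-0.02  0.05 -0.02] | pos [0.4107 0.125  0.3882] q [  2.  14. 117.  -0.  23.  91.] F [ 0.9  0.  -0.4] t 20.48
```

>>> {"fn": "drive_tool", "kwargs": {"plan": [[[0.3, 0, -0.5, 0, 0, 0], [0.3, 0, -0.5, 0, 0, 0], [0.3, 0, -0.5, 0, 0, 0], [0.3, 0, -0.5, 0, 0, 0], [0.3, 0, -0.5, 0, 0, 0], [0.3, 0, -0.5, 0, 0, 0], [0.1, 0.06, -0.1, 0, 0, 0]]]}}

```text
time: 21.35
position: [0.4588, 0.1263, 0.3101]
tool_rot: [0.976, 0.01, 0.219, -0.004]
ft_force: [-0.0, 0.0, -0.8]
grip_width: 0.0002
```

```bash
python3 bf.py; python3 - <<'E'|grep -v '^-*1 \['
from close import *
a,b=camera("scene"),camera("top")
cv2.imwrite("pics/t12.png",np.hstack([cv2.resize(b[140:270,200:330,::-1],None,fx=3,fy=3),cv2.resize(a[160:290,220:350,::-1],None,fx=3,fy=3)]))
last=tcp(bed2w((135,145,71)),RC)
for th in np.arange(1.75,-.01,-.175):
    g=gpos(th,180,z=71);P=tcp(bed2w(g),RC);print(round(th,2),np.round(g,0),((P-last)/.025).round(2));last=P
E
```

```text
grasp bed mm [136.  145.2  70. ] Fbed [-0.4  0.  -0.6] M [-0.03  0.4  -0.01] w 0.000217561988304234 q [  2.  26. 116.  -0.  12.  91.]
1.75 [133. 127.  71.] [-0.06 -0.71 -0.04]
1.58 [138. 118.  71.] [ 0.18 -0.36  0.1 ]
1.4 [141. 111.  71.] [ 0.13 -0.28  0.07]
1.22 [144. 103.  71.] [ 0.09 -0.32  0.05]
1.05 [145.  94.  71.] [ 0.04 -0.35  0.02]
0.87 [144.  85.  71.] [-0.03 -0.37 -0.02]
0.7 [141.  76.  71.] [-0.1  -0.37 -0.06]
0.52 [136.  67.  71.] [-0.17 -0.36 -0.1 ]
0.35 [129.  59.  71.] [-0.24 -0.31 -0.14]
0.17 [120.  53.  71.] [-0.3  -0.25 -0.18]
-0.0 [110.  49.  71.] [-0.35 -0.17 -0.2 ]
```

View pics/t12.png

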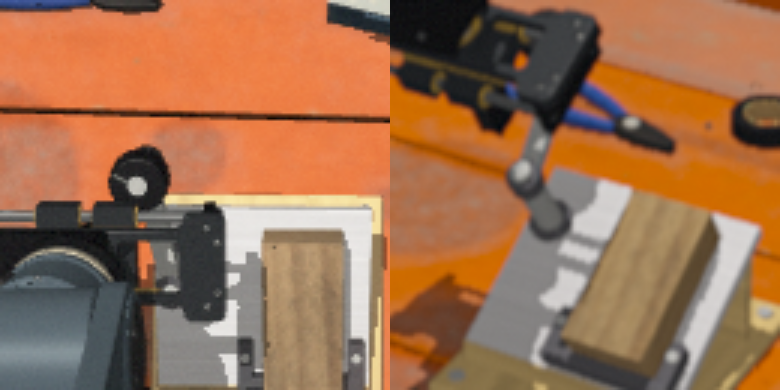

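>>> {"fn": "drive_tool", "kwargs": {"plan": [[[-0.03, -0.35, -0.02, 0, 0, 0], [-0.03, -0.36, -0.02, 0, 0, 0], [0.18, -0.36, 0.1, 0, 0, 0], [0.13, -0.28, 0.07, 0, 0, 0], [0.09, -0.32, 0.05, 0, 0, 0], [0.04, -0.35, 0.02, 0, 0, 0]]]}}

```text
time: 22.2
position: [0.466, 0.0768, 0.3158]
tool_rot: [0.976, 0.011, 0.217, -0.006]
ft_force: [-1.1, 6.5, -1.8]
grip_width: 0.0005
```

```bash
python3 bf.py; python3 - <<'E'
from h import *
a,b=camera("scene"),camera("top")
cv2.imwrite("pics/t13.png",np.hstack([cv2.resize(b[140:270,200:330,::-1],None,fx=3,fy=3),cv2.resize(a[160:290,220:350,::-1],None,fx=3,fy=3)]))
E
```

```text
grasp bed mm [143.5  96.1  72. ] Fbed [-1.8  6.6 -1. ] M [0.97 0.67 0.31] w 0.00045257494757331194 q [ -5.  25. 116.  13.  14.  72.]
```

View pics/t13.png

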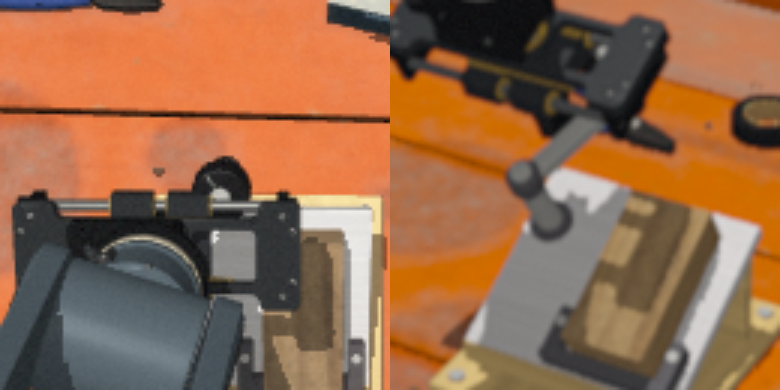

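>>> {"fn": "drive_tool", "kwargs": {"plan": [[[-0.03, -0.37, -0.02, 0, 0, 0], [-0.1, -0.37, -0.07, 0, 0, 0], [-0.17, -0.36, -0.11, 0, 0, 0], [-0.24, -0.31, -0.15, 0, 0, 0], [-0.3, -0.25, -0.19, 0, 0, 0]]]}}

```text
time: 22.92
position: [0.4477, 0.0343, 0.3037]
tool_rot: [0.975, 0.011, 0.222, -0.004]
ft_force: [2.0, 2.5, 0.5]
grip_width: 0.0008
```

```bash
python3 bf.py; python3 - <<'E'
from h import *
a,b=camera("scene"),camera("top")
cv2.imwrite("pics/t14.png",np.hstack([cv2.resize(b[160:290,220:350,::-1],None,fx=3,fy=3),cv2.resize(a[180:310,220:350,::-1],None,fx=3,fy=3)]))
E
```

```text
grasp bed mm [122.5  53.4  70.9] Fbed [ 2.   2.4 -0.6] M [ 0.39 -0.06  0.18] w 0.0008103678311399521 q [-12.  26. 120.  33.  11.  46.]
```

View pics/t14.png

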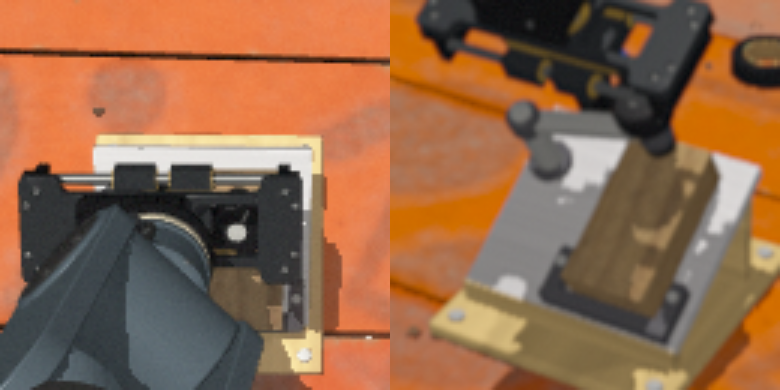

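>>> {"fn": "drive_tool", "kwargs": {"plan": [[[-0.2, -0.1, -0.12, 0, 0, 0], [-0.2, -0.08, -0.12, 0, 0, 0], [-0.15, 0, -0.09, 0, 0, 0], [0, 0, 0, 0, 0, 0]]]}}

```text
time: 23.52
position: [0.4374, 0.0297, 0.2972]
tool_rot: [0.974, 0.01, 0.225, -0.003]
ft_force: [8.1, 6.0, 8.4]
grip_width: 0.0004
```

```bash
python3 bf.py
```

```text
grasp bed mm [111.5  48.7  70.4] Fbed [11.3  5.8  3.1] M [ 1.06 -1.4   0.37] w 0.0004213541538345365 q [-13.  26. 122.  45.   9.  33.]
```

>>> {"fn": "drive_tool", "kwargs": {"plan": [[[-0.08, 0, -0.05, 0, 0, 0], [-0.06, 0, -0.03, 0, 0, 0], [0, 0, 0, 0, 0, 0]]]}}

```text
time: 23.9
position: [0.4362, 0.0297, 0.2966]
tool_rot: [0.973, 0.01, 0.228, -0.003]
ft_force: [12.6, 10.1, 14.6]
grip_width: 0.0003
```

```bash
python3 bf.py
```

```text
grasp bed mm [111.2  48.7  70.4] Fbed [18.4  9.8  6.2] M [ 1.63 -2.58  0.63] w 0.00032474366186877176 q [-13.  26. 122.  49.   8.  29.]
```

>>> {"fn": "drive_tool", "kwargs": {"plan": [[[0.3, 0, 0.18, 0, 0, 0], [0.2, 0, 0.15, 0, 0, 0], [-0.2, 0, 0.5, 0, 0, 0], [-0.4, 0, 0.7, 0, 0, 0], [-0.5, 0, 0.8, 0, 0, 0], [-0.5, 0, 0.8, 0, 0, 0], [-0.3, 0, 0.5, 0, 0, 0], [0, 0, 0, 0, 0, 0]]]}}

```text
time: 24.9
position: [0.3944, 0.03, 0.3843]
tool_rot: [0.975, 0.011, 0.221, -0.004]
ft_force: [0.7, 0.2, 0.4]
grip_width: 0.0005
```

```bash
python3 bf.py; python3 - <<'E'
from h import *
a,b=camera("scene"),camera("top")
cv2.imwrite("pics/s15.png",cv2.resize(a[180:320,220:360,::-1],None,fx=4,fy=4))
cv2.imwrite("pics/t15.png",cv2.resize(b[180:300,230:350,::-1],None,fx=5,fy=5))
E
```

```text
grasp bed mm [116.2  50.1 167.4] Fbed [ 0.8  0.2 -0. ] M [-0.02  0.42 -0.04] w 0.0005180125569488021 q [-14.  12. 122.  18.  22.  59.]
```

View pics/s15.png

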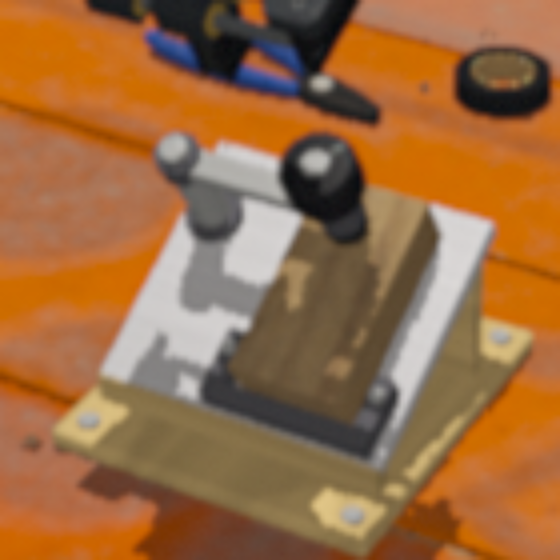

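View pics/t15.png

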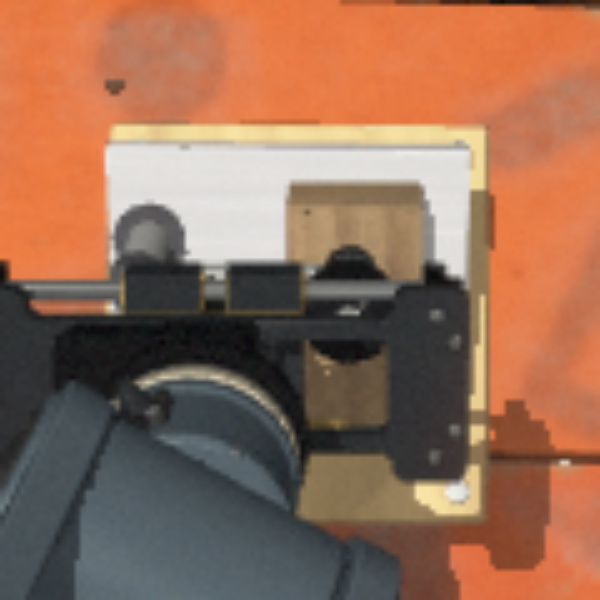

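```bash
python3 - <<'E'|grep -v '^-*1 \['
from path import *
J=lambda j:Rbed(j)
path([tcp(bed2w((92,0,165)),J(-110)),tcp(bed2w((92,0,165)),J(-50)),tcp(bed2w((92,0,102)),J(-50)),tcp(bed2w((92,0,97)),J(-150)),tcp(bed2w((92,0,97)),J(-290))],[J(-110),J(-50),J(-50),J(-150),J(-290)])
E
```

```text
2 [-17.  12. 124.  22.  20.  36.] err 0.0 step 12.0
4 [-19.  12. 126.  29.  18.   9.] err 0.0 step 14.0
6 [-22.  12. 127.  38.  17. -20.] err 0.0 step 15.0
8 [-26.  12. 129.  49.  17. -51.] err 0.0 step 15.0
  shift [-1.22 -2.01 -0.77] turn [-5.44 -0.8  10.32] end [ 0.3643 -0.0203  0.3641]
2 [-26.  12. 129.  49.  17. -66.] err 0.0 step 7.0
4 [-26.  12. 129.  49.  17. -81.] err 0.0 step 7.0
6 [-26.  12. 129.  49.  17. -96.] err 0.0 step 7.0
8 [ -26.   12.  129.   49.   17. -111.] err 0.0 step 8.0
  shift [ 0.  0. -0.] turn [-5.   -0.11  8.66] end [ 0.3643 -0.0203  0.3641]
2 [ -25.   14.  129.   56.   15. -118.] err 0.0 step 4.0
4 [ -24.   17.  130.   64.   14. -126.] err 0.0 step 4.0
6 [ -24.   19.  130.   74.   13. -136.] err 0.0 step 5.0
8 [ -23.   22.  130.   85.   12. -146.] err 0.0 step 6.0
  shift [ 1.26  0.03 -2.18] turn [0. 0. 0.] end [ 0.3958 -0.0196  0.3095]
2 [ -23.   22.  130.   86.   12. -122.] err 0.0 step 12.0
4 [-23.  22. 130.  87.  12. -98.] err 0.0 step 12.0
6 [-23.  22. 130.  88.  12. -74.] err 0.0 step 12.0
8 [-23.  22. 130.  89.  12. -50.] err 0.0 step 12.0
  shift [ 0.1   0.   -0.17] turn [  8.33   0.18 -14.43] end [ 0.3983 -0.0196  0.3052]
2 [-23.  22. 130.  89.  12. -15.] err 0.0 step 18.0
4 [-23.  22. 130.  89.  12.  20.] err 0.0 step 18.0
6 [-23.  22. 130.  89.  12.  55.] err 0.0 step 18.0
8 [-23.  22. 130.  89.  12.  90.] err 0.0 step 17.0
  shift [0. 0. 0.] turn [ 11.66   0.25 -20.21] end [ 0.3983 -0.0196  0.3052]
```

>>> {"fn": "drive_tool", "kwargs": {"plan": [[[0, -0.1, 0, -0.5, -0.07, 0.86], [0, -0.1, 0, -0.5, -0.07, 0.86], [-0.1, -0.2, -0.1, -0.5, -0.07, 0.86], [-0.1, -0.2, -0.1, -0.5, -0.07, 0.86], [-0.2, -0.2, -0.1, -0.5, -0.07, 0.86], [-0.2, -0.2, -0.1, -0.5, -0.07, 0.86], [-0.2, -0.2, -0.1, -0.5, -0.07, 0.86], [-0.2, -0.2, -0.1, -0.5, -0.07, 0.86]]], "grip": 0}}

```text
time: 26.0
position: [0.3698, -0.0054, 0.3675]
tool_rot: [0.882, 0.397, 0.224, 0.118]
ft_force: [-0.6, -0.5, -0.3]
grip_width: 0.0722
```

>>> {"fn": "drive_tool", "kwargs": {"plan": [[[-0.2, -0.2, -0.1, -0.48, -0.07, 0.86], [0, -0.2, -0.1, -0.48, -0.07, 0.86], [0, -0.2, 0, -0.48, -0.07, 0.86], [0, 0, 0, -0.48, -0.07, 0.86], [0, 0, 0, -0.5, -0.03, 0.86], [0, 0, 0, -0.5, -0.01, 0.86], [0, 0, 0, -0.5, -0.01, 0.86], [0, 0, 0, -0.5, -0.01, 0.86]]]}}

```text
time: 27.0
position: [0.3649, -0.0204, 0.3625]
tool_rot: [0.641, 0.716, 0.183, 0.209]
ft_force: [-0.4, 0.0, -0.0]
grip_width: 0.0871
```

```bash
python3 bf.py; python3 - <<'E'
from h import *
n=RB.apply([0,0,1])
def onbed(nm,uv,z):
    O,d=ray(nm,uv);return 1000*RB.inv().apply(O+d*((z/1000-n@(O-o))/(n@d))-o)
print(onbed("scene",(220+316/4-.4,180+160/4-.4),112))
goto(tcp(bed2w((92,0,165)),Rbed(-50)),Rbed(-50))
E
```

```text
grasp bed mm [ 98.3  -3.  163.5] Fbed [-0.3  0.   0.2] M [-0.09  0.37  0.02] w 0.08707611688880326 q [-25.  13. 130.  60.  15. -88.]
[ 9.43204241e+01 -1.65841642e-02  1.12000000e+02]
shift [-0.03  0.    0.06] turn [-2.85  0.36  5.02] | pos [ 0.3649 -0.0204  0.3625] q [-25.  13. 130.  60.  15. -88.] F [-0.4  0.  -0. ] t 27.0
```

>>> {"fn": "drive_tool", "kwargs": {"plan": [[[0, 0, 0, -0.48, 0.06, 0.84], [0, 0, 0, -0.48, 0.06, 0.84], [0, 0, 0, -0.48, 0.06, 0.84], [0, 0, 0, -0.48, 0.06, 0.84], [0, 0, 0, -0.48, 0.06, 0.84], [0, 0, 0, -0.45, 0.06, 0.82], [0, 0, 0, 0, 0, 0]]]}}

```text
time: 27.88
position: [0.3649, -0.0203, 0.3627]
tool_rot: [0.401, 0.879, 0.113, 0.233]
ft_force: [0.4, -0.4, -0.8]
grip_width: 0.0875
```

```bash
python3 bf.py; python3 - <<'E'
from h import *
goto(tcp(bed2w((93,0,102)),Rbed(-50)),Rbed(-50))
a,b=camera("scene"),camera("top")
cv2.imwrite("pics/t16.png",np.hstack([cv2.resize(b[160:290,220:350,::-1],None,fx=3,fy=3),cv2.resize(a[180:310,220:350,::-1],None,fx=3,fy=3)]))
E
```

```text
grasp bed mm [9.190e+01 1.000e-01 1.634e+02] Fbed [-0.  -0.4 -0.9] M [-0.07  0.32 -0.05] w 0.08746744774028378 q [ -26.   13.  129.   51.   17. -113.]
shift [ 1.27  0.03 -2.11] turn [-0.03  0.    0.03] | pos [ 0.3649 -0.0203  0.3627] q [ -26.   13.  129.   51.   17. -113.] F [ 0.4 -0.4 -0.8] t 27.88
```

View pics/t16.png

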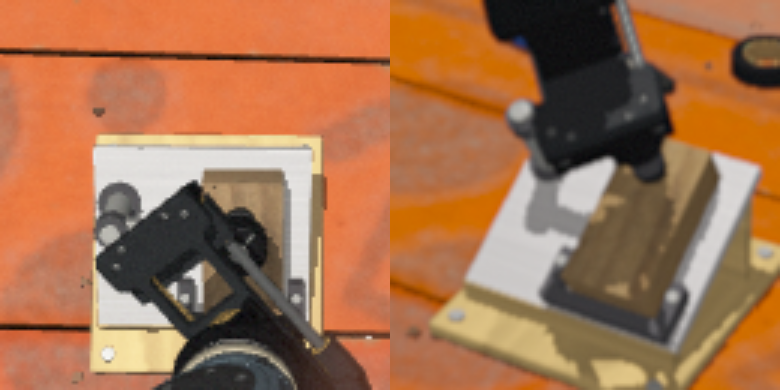

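>>> {"fn": "drive_tool", "kwargs": {"plan": [[[0.2, 0, -0.33, 0, 0, 0], [0.2, 0, -0.33, 0, 0, 0], [0.2, 0, -0.33, 0, 0, 0], [0.2, 0, -0.33, 0, 0, 0], [0.2, 0.03, -0.33, 0, 0, 0], [0.2, 0, -0.33, 0, 0, 0], [0.07, 0, -0.12, 0, 0, 0], [0, 0, 0, 0, 0, 0]]]}}

```text
time: 28.98
position: [0.3965, -0.0195, 0.3103]
tool_rot: [0.401, 0.879, 0.113, 0.233]
ft_force: [-0.2, 1.1, 1.0]
grip_width: 0.0869
```

```bash
python3 bf.py; python3 - <<'E'
from h import *
goto(tcp(bed2w((93,0,102)),Rbed(-50)),Rbed(-50))
a,b=camera("scene"),camera("top")
cv2.imwrite("pics/t17.png",np.hstack([cv2.resize(b[160:290,220:350,::-1],None,fx=3,fy=3),cv2.resize(a[180:310,220:350,::-1],None,fx=3,fy=3)]))
E
```

```text
grasp bed mm [ 93.1   0.3 102.3] Fbed [0.4 1.1 1. ] M [-0.08  0.31  0.02] w 0.08693703335379434 q [ -23.   23.  128.   86.   12. -147.]
shift [ 0.01 -0.01 -0.01] turn [-0.03  0.    0.03] | pos [ 0.3965 -0.0195  0.3103] q [ -23.   23.  128.   86.   12. -147.] F [-0.2  1.1  1. ] t 28.98
```

View pics/t17.png

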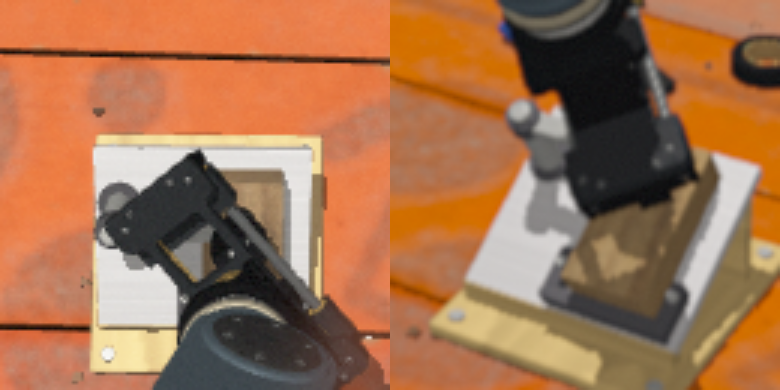

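>>> {"fn": "drive_tool", "kwargs": {"plan": [[[0, 0, 0, 0, 0, 0], [0, 0, 0, 0, 0, 0], [0, 0, 0, 0, 0, 0], [0, 0, 0, 0, 0, 0], [0, 0, 0, 0, 0, 0], [0, 0, 0, 0, 0, 0]]], "grip": 1, "force": 20}}

```text
time: 29.82
position: [0.3962, -0.0195, 0.3106]
tool_rot: [0.4, 0.879, 0.113, 0.234]
ft_force: [-0.5, -0.1, 0.8]
grip_width: 0.0397
```

```bash
python3 bf.py; python3 -c "
from h import *
print(RB.apply([0,0,-1]))"
```

```text
grasp bed mm [ 93.1   0.2 102.7] Fbed [-0. -0.  1.] M [-0.16  0.42 -0.07] w 0.03973257774489368 q [ -23.   23.  128.   86.   12. -147.]
[ 0.49988744  0.01060903 -0.8660254 ]
```

>>> {"fn": "drive_tool", "kwargs": {"plan": [[[0.003, 0, -0.005, 0.5, 0.01, -0.87], [0.003, 0, -0.005, 0.5, 0.01, -0.87], [0.003, 0, -0.005, 0.5, 0.01, -0.87], [0.003, 0, -0.005, 0.5, 0.01, -0.87], [0.003, 0, -0.005, 0.5, 0.01, -0.87], [0.003, 0, -0.005, 0.5, 0.01, -0.87], [0.003, 0, -0.005, 0.5, 0.01, -0.87], [0.003, 0, -0.005, 0.5, 0.01, -0.87]]]}}

```text
time: 30.82
position: [0.3961, -0.0194, 0.3092]
tool_rot: [0.726, 0.638, 0.196, 0.168]
ft_force: [-2.8, -0.6, -2.6]
grip_width: 0.0396
```

```bash
python3 bf.py; python3 - <<'E'
from h import *
a,b=camera("scene"),camera("top")
cv2.imwrite("pics/t18.png",np.hstack([cv2.resize(b[160:290,220:350,::-1],None,fx=3,fy=3),cv2.resize(a[180:310,220:350,::-1],None,fx=3,fy=3)]))
E
```

```text
grasp bed mm [ 91.9  -0.3 101.5] Fbed [-3.7 -0.5 -0.9] M [-0.27  0.72 -0.02] w 0.039551380593736626 q [ -23.   23.  129.   87.   12. -100.]
```

View pics/t18.png

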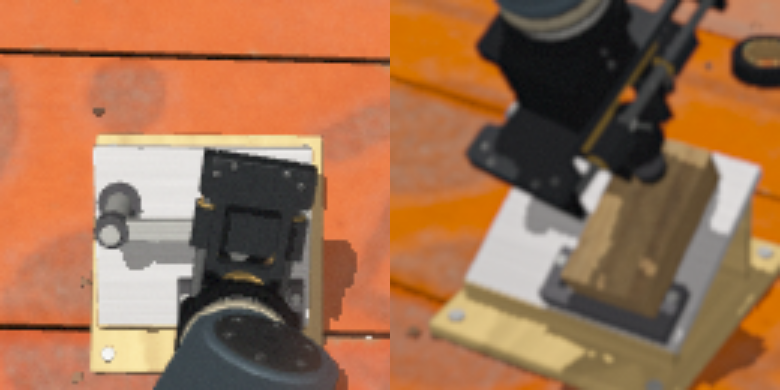

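>>> {"fn": "drive_tool", "kwargs": {"plan": [[[0.003, 0, -0.005, 0.5, 0.01, -0.86], [0.003, 0, -0.005, 0.5, 0.01, -0.86], [0.003, 0, -0.005, 0.5, 0.01, -0.86], [0.003, 0, -0.005, 0.5, 0.01, -0.86], [0.003, 0, -0.005, 0.5, 0.01, -0.86], [0.003, 0, -0.005, 0.5, 0.01, -0.86], [0.003, 0, -0.005, 0.5, 0.01, -0.86], [0.003, 0, -0.005, 0.5, 0.01, -0.86]]]}}

```text
time: 31.92
position: [0.3966, -0.0192, 0.3081]
tool_rot: [0.921, 0.291, 0.247, 0.073]
ft_force: [-2.5, -0.1, -3.9]
grip_width: 0.0395
```

>>> {"fn": "drive_tool", "kwargs": {"plan": [[[0.003, 0, -0.005, 0.5, 0.01, -0.86], [0.003, 0, -0.005, 0.5, 0.01, -0.86], [0.003, 0, -0.005, 0.5, 0.01, -0.86], [0.003, 0, -0.005, 0.5, 0.01, -0.86], [0.003, 0, -0.005, 0.5, 0.01, -0.86], [0.003, 0, -0.005, 0.5, 0.01, -0.86], [0.003, 0, -0.005, 0.5, 0.01, -0.86], [0.003, 0, -0.005, 0.5, 0.01, -0.86]]]}}

```text
time: 32.92
position: [0.397, -0.0187, 0.3069]
tool_rot: [0.96, -0.106, 0.256, -0.036]
ft_force: [-1.9, 1.4, -5.6]
grip_width: 0.0394
```

```bash
echo 'print("Mtool",q.inv().apply(s["moment"]).round(2),"t",s["time"])'>>bf.py; python3 bf.py
```

```text
grasp bed mm [91.5  1.5 99.1] Fbed [-4.4  1.5 -3.9] M [0.04 1.21 0.14] w 0.039427209770643366 q [-23.  24. 129.  89.  12.  -6.]
Mtool [-0.17 -1.21 -0.08] t 32.925
```

>>> {"fn": "drive_tool", "kwargs": {"plan": [[[0.008, 0, -0.014, 0.5, 0.01, -0.86], [0.004, 0, -0.008, 0.5, 0.01, -0.86], [0.003, 0, -0.006, 0.5, 0.01, -0.86], [0.003, 0, -0.006, 0.5, 0.01, -0.86]]]}}

```text
time: 33.42
position: [0.3973, -0.0183, 0.3062]
tool_rot: [0.917, -0.302, 0.243, -0.089]
ft_force: [-2.8, 3.6, -1.4]
grip_width: 0.0394
```

```bash
python3 bf.py
```

```text
grasp bed mm [91.6  2.1 98.4] Fbed [-3.1  3.7  0.1] M [0.29 1.13 0.26] w 0.03939734214527703 q [-23.  24. 129.  90.  12.  17.]
Mtool [-0.37 -1.13 -0.07] t 33.425
```

>>> {"fn": "drive_tool", "kwargs": {"plan": [[[0.003, 0, -0.006, 0.5, 0.01, -0.86], [0.003, 0, -0.006, 0.5, 0.01, -0.86], [0.003, 0, -0.006, 0.5, 0.01, -0.86], [0.003, 0, -0.006, 0.5, 0.01, -0.86]]]}}

```text
time: 33.92
position: [0.3974, -0.0179, 0.3061]
tool_rot: [0.835, -0.485, 0.22, -0.138]
ft_force: [-6.0, 5.3, 5.6]
grip_width: 0.0394
```

```bash
python3 bf.py
```

```text
grasp bed mm [92.   2.7 98.2] Fbed [-2.3  5.4  7.8] M [0.52 0.98 0.39] w 0.03944267543510729 q [-23.  24. 129.  91.  12.  40.]
Mtool [-0.54 -1.04 -0.06] t 33.925
```

>>> {"fn": "drive_tool", "kwargs": {"plan": [[[0.001, 0, -0.002, 0.5, 0.01, -0.86], [0.001, 0, -0.002, 0.5, 0.01, -0.86], [0.002, 0, -0.004, 0.5, 0.01, -0.86], [0.002, 0, -0.004, 0.5, 0.01, -0.86]]]}}

```text
time: 34.42
position: [0.3984, -0.0193, 0.3061]
tool_rot: [0.717, -0.647, 0.19, -0.179]
ft_force: [-3.7, 0.5, 4.5]
grip_width: 0.0395
```

```bash
python3 bf.py
```

```text
grasp bed mm [93.2  0.4 97.8] Fbed [-0.9  0.5  5.7] M [-0.15  0.8   0.56] w 0.03954135385920655 q [-23.  24. 129.  91.  12.  63.]
Mtool [-0.79 -0.23 -0.55] t 34.425
```

>>> {"fn": "drive_tool", "kwargs": {"plan": [[[0, 0, 0, 0.5, 0.01, -0.86], [0, 0, 0, 0.5, 0.01, -0.86], [0, 0, 0, 0, 0, 0]]], "force": 30}}

```text
time: 34.8
position: [0.3982, -0.0188, 0.306]
tool_rot: [-0.646, 0.717, -0.17, 0.198]
ft_force: [-6.1, 1.4, 4.2]
grip_width: 0.0394
```

```bash
python3 bf.py
```

```text
grasp bed mm [93.   1.2 97.7] Fbed [-3.2  1.5  6.7] M [0.09 0.83 0.44] w 0.03936493093085015 q [-23.  24. 129.  91.  12.  75.]
Mtool [-0.86 -0.21 -0.32] t 34.8
```

>>> {"fn": "drive_tool", "kwargs": {"plan": [[[0, 0, 0, 0.5, 0.01, -0.86], [0, 0, 0, 0.5, 0.01, -0.86], [0, 0, 0, 0.5, 0.01, -0.86]]], "force": 40}}

```text
time: 35.17
position: [0.3981, -0.0189, 0.3058]
tool_rot: [-0.527, 0.809, -0.137, 0.222]
ft_force: [-5.8, -3.3, 1.5]
grip_width: 0.0394
```

```bash
python3 bf.py
```

```text
grasp bed mm [92.7  1.  97.6] Fbed [-4.3 -3.2  4.2] M [-0.93  1.31  0.53] w 0.039435140898337134 q [-23.  24. 129.  92.  12.  92.]
Mtool [-0.99  1.02 -0.91] t 35.175
```

>>> {"fn": "drive_tool", "kwargs": {"plan": [[[0, 0, 0, 0, 0, 0], [0, 0, 0, 0, 0, 0], [0, 0, 0, 0, 0, 0], [0, 0, 0, 0, 0, 0], [0, 0, 0, 0, 0, 0]]], "grip": 0}}

```text
time: 35.8
position: [0.3992, -0.0195, 0.3059]
tool_rot: [-0.525, 0.81, -0.137, 0.222]
ft_force: [0.2, 0.5, -0.2]
grip_width: 0.0808
```

>>> {"fn": "drive_tool", "kwargs": {"plan": [[[-0.1, 0, 0.2, 0, 0, 0], [-0.2, 0, 0.35, 0, 0, 0], [-0.25, 0, 0.42, 0, 0, 0], [-0.25, 0, 0.42, 0, 0, 0], [-0.25, 0, 0.42, 0, 0, 0], [-0.25, 0, 0.42, 0, 0, 0], [-0.2, 0, 0.4, 0, 0, 0], [0, 0, 0.4, 0, 0, 0]]]}}

```text
time: 36.8
position: [0.361, -0.0192, 0.3819]
tool_rot: [-0.525, 0.81, -0.137, 0.222]
ft_force: [0.1, 0.2, -0.1]
grip_width: 0.087
```

```bash
python3 bf.py; python3 - <<'E'
from h import *
a,b=camera("scene"),camera("top")
cv2.imwrite("pics/s20.png",cv2.resize(a[180:320,220:360,::-1],None,fx=4,fy=4))
cv2.imwrite("pics/t20.png",b[:,:,::-1])
E
```

```text
grasp bed mm [ 98.8   1.3 182.1] Fbed [ 0.   0.2 -0.2] M [ 0.04  0.37 -0.03] w 0.08704748229888304 q [-26.  10. 128.  42.  20. 141.]
Mtool [-0.34  0.14  0.05] t 36.8
```

View pics/s20.png

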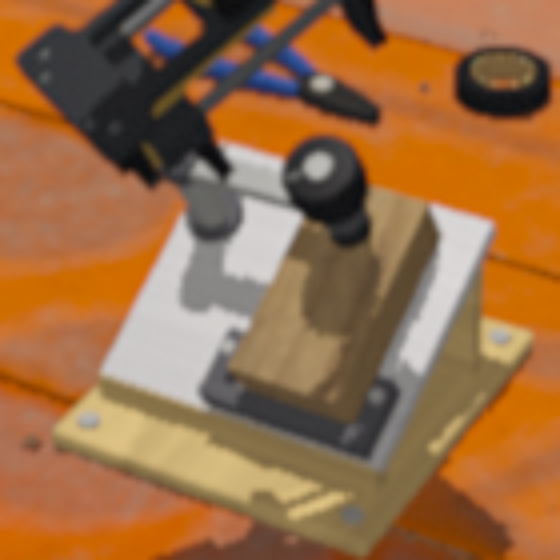

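View pics/t20.png

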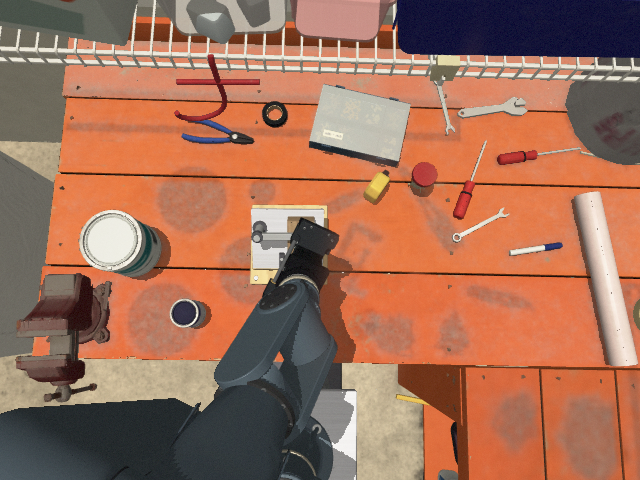

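>>> {"fn": "drive_tool", "kwargs": {"plan": [[[0, -0.6, 0.4, 0, 0, 0], [0, -0.8, 0.4, 0, 0, 0], [0, -0.8, 0.3, 0, 0, 0], [0, -0.8, 0.2, 0, 0, 0], [0, -0.8, 0, 0, 0, 0], [0, -0.8, 0, 0, 0, 0], [0, -0.6, 0, 0, 0, 0], [0, 0, 0, 0, 0, 0]]]}}

```text
time: 37.9
position: [0.3617, -0.1503, 0.4139]
tool_rot: [-0.524, 0.81, -0.137, 0.222]
ft_force: [0.2, 1.2, -0.0]
grip_width: 0.0867
```

```bash
python3 bf.py; python3 - <<'E'
from h import *
a,b=camera("scene"),camera("top")
x=cv2.resize(b[195:295,235:345,::-1],None,fx=6,fy=6,interpolation=2)
cv2.imwrite("pics/t21.png",x);cv2.imwrite("pics/s21.png",cv2.resize(a[180:320,220:360,::-1],None,fx=4,fy=4,interpolation=2))
E
```

```text
grasp bed mm [ 113.2 -129.9  210.8] Fbed [ 0.2  1.2 -0.1] M [ 0.11  0.39 -0.02] w 0.08669880297524983 q [-46.   8. 121.  39.  36. 129.]
Mtool [-0.39  0.09  0.07] t 37.9
```

View pics/t21.png

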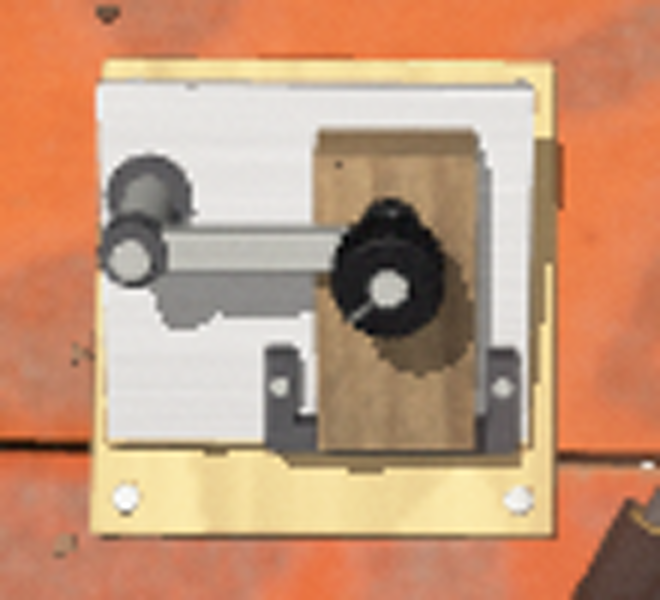

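View pics/s21.png

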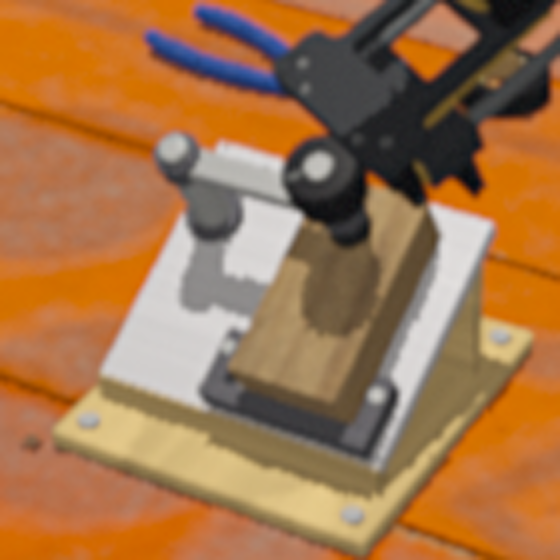

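```bash
python3 - <<'E'
from h import *
n=RB.apply([0,0,1])
def onbed(nm,uv,z):
    O,d=ray(nm,uv);return 1000*RB.inv().apply(O+d*((z/1000-n@(O-o))/(n@d))-o)
T=lambda u,v:(235+u/6-.4,195+v/6-.4)
for c,m,z in(((388,276),(410,240),110),((389,290),(353,322),105)):
    C=onbed("top",T(*c),z+2);Mk=onbed("top",T(*m),z);d=Mk-C;print(C.round(1),Mk.round(1),np.degrees(np.arctan2(d[1],d[0])))
a=camera("top")[195:295,235:345,::-1]
b=cv2.imread("pics/top0.png")[195:295,235:345]
f=lambda x:cv2.resize(x[25:65,50:80],None,fx=13,fy=13,interpolation=0)
cv2.imwrite("pics/mk.png",np.hstack([f(b),f(a)]))
E
```

```text
[ 99.4   1.5 112. ] [112.4  -6.3 110. ] -31.155267908928543
[ 92.2   1.3 107. ] [ 79.   14.3 105. ] 135.25576127127601
```

View pics/mk.png

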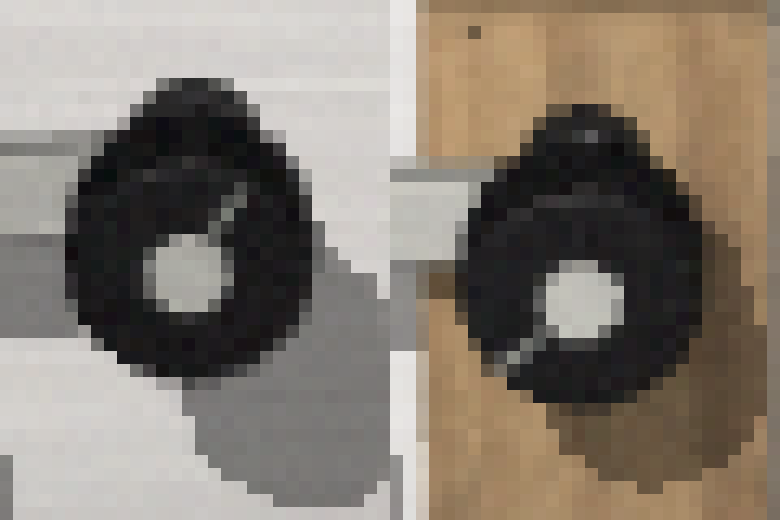

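```bash
python3 - <<'E'|grep -v '^-*1 \['
from path import *
Rt=Rbed(-290)
path([tcp(bed2w((93,0,170)),Rt),tcp(bed2w((92.5,0.5,98)),Rt)],[Rt,Rt])
E
```

```text
2 [-42.   8. 124.  41.  32. 129.] err 0.0 step 2.0
4 [-37.   8. 126.  42.  28. 130.] err 0.0 step 2.0
6 [-31.   9. 128.  43.  23. 132.] err 0.0 step 3.0
8 [-26.   9. 130.  44.  19. 133.] err 0.0 step 3.0
  shift [ 0.05  5.14 -1.8 ] turn [-0.46  0.03  0.76] end [ 0.3627 -0.0204  0.3689]
2 [-25.  12. 130.  51.  17. 128.] err 0.0 step 3.0
4 [-24.  14. 131.  59.  14. 120.] err 0.0 step 4.0
6 [-23.  16. 131.  69.  13. 110.] err 0.0 step 5.0
8 [-23.  18. 132.  81.  12.  98.] err 0.0 step 6.0
  shift [ 1.42  0.05 -2.5 ] turn [0. 0. 0.] end [ 0.3982 -0.0191  0.3063]
```

>>> {"fn": "drive_tool", "kwargs": {"plan": [[[0, 0.5, -0.1, 0, 0, 0], [0, 0.8, -0.2, -0.1, 0, 0.1], [0, 0.8, -0.2, -0.1, 0, 0.1], [0, 0.8, -0.2, -0.1, 0, 0.2], [0, 0.8, -0.3, -0.1, 0, 0.2], [0, 0.8, -0.4, -0.06, 0.03, 0.16], [0.05, 0.64, -0.4, 0, 0, 0], [0, 0, 0, 0, 0, 0]]]}}

```text
time: 39.05
position: [0.3618, -0.019, 0.3685]
tool_rot: [-0.564, 0.785, -0.145, 0.214]
ft_force: [0.3, 0.2, -0.4]
grip_width: 0.0869
```

```bash
python3 bf.py; python3 - <<'E'
from h import *
Rt=Rbed(-290);goto(tcp(bed2w((92.5,.5,97.5)),Rt),Rt)
E
```

```text
grasp bed mm [ 91.9   1.8 170.1] Fbed [ 0.1  0.2 -0.5] M [ 0.04  0.39 -0.03] w 0.08687832873289628 q [-26.  12. 129.  47.  18. 130.]
Mtool [-0.37  0.11  0.05] t 39.05
shift [ 1.47 -0.01 -2.51] turn [-0.01 -0.01 -0.03] | pos [ 0.3618 -0.019   0.3685] q [-26.  12. 129.  47.  18. 130.] F [ 0.3  0.2 -0.4] t 39.05
```

>>> {"fn": "drive_tool", "kwargs": {"plan": [[[0.2, 0, -0.35, 0, 0, 0], [0.22, 0, -0.36, 0, 0, 0], [0.21, 0, -0.36, 0, 0, 0], [0.21, 0, -0.36, 0, 0, 0], [0.21, 0, -0.36, 0, 0, 0], [0.21, -0.01, -0.36, 0, 0, 0], [0.21, 0, -0.36, 0, 0, 0], [0, 0, 0, 0, 0, 0]]]}}

```text
time: 40.05
position: [0.3999, -0.0214, 0.3064]
tool_rot: [-0.562, 0.785, -0.147, 0.214]
ft_force: [-0.2, 0.1, 0.2]
grip_width: 0.0868
```

>>> {"fn": "drive_tool", "kwargs": {"plan": [[[0, 0, 0, 0, 0, 0], [0, 0, 0, 0, 0, 0], [0, 0, 0, 0, 0, 0], [0, 0, 0, 0, 0, 0], [0, 0, 0, 0, 0, 0]]], "grip": 1, "force": 50}}

```text
time: 40.67
position: [0.3995, -0.0212, 0.3065]
tool_rot: [-0.562, 0.785, -0.147, 0.214]
ft_force: [0.1, 0.3, -0.3]
grip_width: 0.0453
```

```bash
python3 bf.py
```

```text
grasp bed mm [94.  -1.8 97.5] Fbed [-0.1  0.3 -0.3] M [ 0.06  0.35 -0.04] w 0.045334108634602036 q [-23.  24. 128.  89.  12.  89.]
Mtool [-0.34  0.08  0.07] t 40.675
```

>>> {"fn": "drive_tool", "kwargs": {"plan": [[[0, 0, 0, 0.4, 0.01, -0.7], [0, 0, 0, 0, 0, 0]]]}}

```text
time: 40.92
position: [0.3982, -0.0208, 0.3058]
tool_rot: [-0.531, 0.807, -0.138, 0.218]
ft_force: [-4.2, -1.3, -2.2]
grip_width: 0.0395
```

```bash
python3 bf.py
```

```text
grasp bed mm [91.8 -1.6 97.6] Fbed [-4.8 -1.2  0.2] M [-0.56  1.23  0.67] w 0.039537775061122805 q [-23.  24. 128.  89.  12.  94.]
Mtool [-1.07  0.64 -0.85] t 40.925
```

>>> {"fn": "drive_tool", "kwargs": {"plan": [[[0, 0, 0, 0.4, 0.01, -0.7], [0, 0, 0, 0.25, 0, -0.43]]]}}

```text
time: 41.18
position: [0.3977, -0.0206, 0.3056]
tool_rot: [-0.475, 0.842, -0.122, 0.226]
ft_force: [-7.5, -1.5, -2.2]
grip_width: 0.0395
```

```bash
python3 bf.py
```

```text
grasp bed mm [91.  -1.4 97.7] Fbed [-7.6 -1.4  1.8] M [-0.84  1.61  1.15] w 0.039482839288995306 q [-23.  24. 128.  89.  12. 102.]
Mtool [-1.3   0.97 -1.4 ] t 41.175
```

>>> {"fn": "drive_tool", "kwargs": {"plan": [[[0, 0, 0, 0, 0, 0], [0, 0, 0, 0, 0, 0], [0, 0, 0, 0, 0, 0], [0, 0, 0, 0, 0, 0], [0, 0, 0, 0, 0, 0]]], "grip": 0}}

```text
time: 41.8
position: [0.3998, -0.0212, 0.3065]
tool_rot: [-0.472, 0.842, -0.123, 0.229]
ft_force: [0.5, 0.1, 0.2]
grip_width: 0.0805
```

>>> {"fn": "drive_tool", "kwargs": {"plan": [[[-0.1, 0, 0.2, 0, 0, 0], [-0.2, 0, 0.35, 0, 0, 0], [-0.25, 0, 0.42, 0, 0, 0], [-0.25, 0, 0.42, 0, 0, 0], [-0.25, 0, 0.42, 0, 0, 0], [-0.25, 0, 0.42, 0, 0, 0], [-0.2, 0, 0.4, 0, 0, 0], [0, -0.3, 0.4, 0, 0, 0]]]}}

```text
time: 42.8
position: [0.3613, -0.0282, 0.3824]
tool_rot: [-0.472, 0.842, -0.122, 0.228]
ft_force: [-0.1, -0.8, -0.7]
grip_width: 0.087
```

>>> {"fn": "drive_tool", "kwargs": {"plan": [[[0, -0.6, 0.4, 0, 0, 0], [0, -0.8, 0.4, 0, 0, 0], [0, -0.8, 0.3, 0, 0, 0], [0, -0.8, 0.2, 0, 0, 0], [0, -0.8, 0, 0, 0, 0], [0, -0.8, 0, 0, 0, 0], [0, -0.6, 0, 0, 0, 0], [0, 0, 0, 0, 0, 0]]]}}

```text
time: 43.8
position: [0.3622, -0.1595, 0.4147]
tool_rot: [-0.471, 0.843, -0.123, 0.229]
ft_force: [-0.2, -0.2, -0.3]
grip_width: 0.0873
```

```bash
python3 bf.py; python3 - <<'E'
from h import *
A,B=camera("scene"),camera("top")
a=B[195:295,235:345,::-1]
f=lambda x:cv2.resize(x[25:65,50:80],None,fx=12,fy=12,interpolation=0)
cv2.imwrite("pics/mk2.png",np.hstack([f(a),cv2.resize(a,(400,480))]))
cv2.imwrite("pics/s22.png",A[:,:,::-1])
for n,P,b in(("top",B,"pics/top0.png"),):
    d=cv2.absdiff(P[:,:,::-1].copy(),cv2.imread(b)).max(2)
    print("diff tape/jar",d[160:205,358:440].max(),"tin",d[295:332,165:208].max())
E
```

```text
grasp bed mm [ 113.2 -139.6  211.4] Fbed [-0.3 -0.2 -0.1] M [ 0.06  0.34 -0.04] w 0.08734224564059703 q [-47.   9. 120.  39.  37. 136.]
Mtool [-0.3   0.15  0.07] t 43.8
diff tape/jar 101 tin 30
```

View pics/mk2.png

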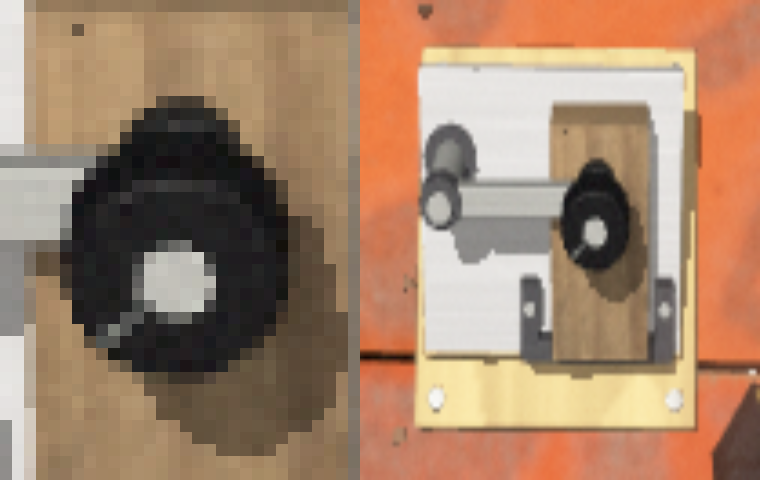

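View pics/s22.png

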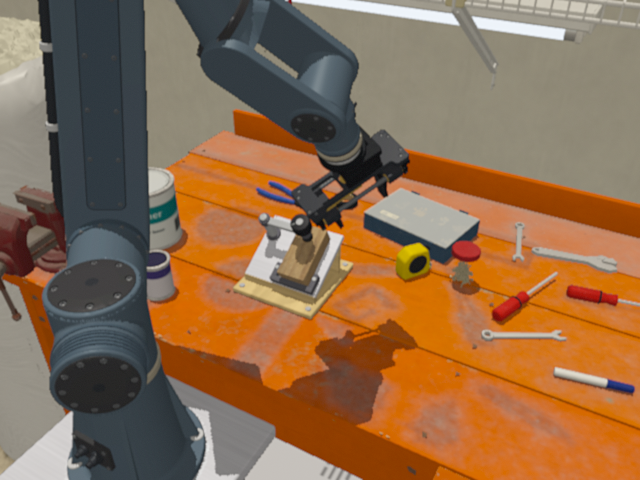

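```bash
python3 - <<'E'
from h import *
n=RB.apply([0,0,1])
def onbed(nm,uv,z):
    O,d=ray(nm,uv);return 1000*RB.inv().apply(O+d*((z/1000-n@(O-o))/(n@d))-o)
def stats(img,z):
    g=img.max(2).astype(float)[233:253,289:313]
    yy,xx=np.mgrid[233:253,289:313]
    P=np.array([onbed("top",(u,v),z) for u,v in zip(xx.ravel(),yy.ravel())]).reshape(20,24,3)
    w=np.where(g>150,1,0); lab=cv2.connectedComponentsWithStats(w.astype(np.uint8))
    # stub = blob with area ~ 30 near knob centre
    best=min(range(1,lab[0]),key=lambda i:abs(lab[2][i,4]-38)+5*np.hypot(*(lab[3][i]-[11,9])))
    m=lab[1]==best;C=P[m].mean(0)
    r=np.hypot(P[...,0]-C[0],P[...,1]-C[1]);k=(r>9)&(r<16)
    wt=np.clip(g-48,0,60)*k
    d=P-C; ang=np.arctan2((wt*d[...,1]/(r+1e-9)).sum(),(wt*d[...,0]/(r+1e-9)).sum())
    print(C.round(1),m.sum(),np.degrees(ang).round(1),wt.sum())
f=lambda n:cv2.imread(n)
stats(f("pics/top0.png"),110)
B=camera("top")[:,:,::-1];cv2.imwrite("pics/top23.png",B);stats(B,105)
b=cv2.imread("pics/t21.png");b=cv2.resize(b,(110,100),interpolation=cv2.INTER_AREA);z=np.zeros_like(B);z[195:295,235:345]=b;stats(z,105)
E
```

```text
[ 98.4   2.1 110. ] 24 -29.6 198.0
[ 91.4   1.8 105. ] 25 132.1 170.0
[ 91.5   1.8 105. ] 23 131.4 186.0
```

```bash
python3 - <<'E'
from h import *
B=cv2.imread("pics/top23.png");A=cv2.imread("pics/top0.png")
for nm,lo,hi in(("red",(170,120,60),(180,255,255)),("yel",(20,120,120),(32,255,255))):
    for I in(A,B):
        m=cv2.inRange(cv2.cvtColor(I[155:210,355:445],cv2.COLOR_BGR2HSV),lo,hi);y,x=np.nonzero(m);print(nm,len(x),x.mean().round(2) if len(x) else 0,y.mean().round(2) if len(x) else 0)
print(robot.hand_in())
E
```

```text
red 6 59.17 24.5
red 2 61.0 27.0
yel 363 22.13 29.99
yel 366 21.93 29.94
the job is handed in; nothing more can be done
None
```

The job is handed in: the offcut is clamped in the jig, with the bar shut over it and the knob screwed tight. The arm had let go and was clear of everything at about 44 s.

**What I did**
- I pushed the bar open to about its far stop.
- I gripped the offcut across its 62 mm side, laid it square on the bed and slid it down until the force showed the ledge.
- I swung the bar back until it hit its stop. The force rose to about 18 N with no further movement.
- I turned the knob clockwise until it stopped and the grip began to slip, then gripped it again, harder, as a check.

**Last checks**
- **Knob:** on the second tightening, about 1.4 N m did not move the knob's mark (131° before, 132° after, within measuring error). I take that as the stop. The knob's reading could not be read directly.
- **Offcut and bar:** the pictures show the offcut flat between the cheeks with its lower end at the ledge, and the bar shut.
- **Bystanders:** the tape measure is within half a pixel of where it started. The tin and jar look unmoved in the pictures.

**Checks that disagreed or failed**
- **Bed height:** my estimate looked about 2 mm low when the offcut touched down, so I worked by force there.
- **Jar and tape:** a raw picture difference over them showed changes (peak 101), which I did not trace. The jar's colour mask found too few pixels to measure it, so the jar rests on the pictures alone.

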